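# Charge the ball mill with grinding balls

## Task

Tip the bin up by its rear grip plate so that the grinding balls run down into its narrow pocket, then take the scoop and with it move every ball from the pocket into the mill's open dish; the gripper itself must not touch a ball. Stand the scoop back upright in the middle of its mat, lower the bin until it is level again, and slide the filled dish along its channel under the mill head until it is fully home against the stop. Leave the other things on the bench where they are.

Things in the scene. Friction and masses are not known exactly. Their poses are not given: they have to be found in the camera images.
- bin (a joint): tilt of the bin about its hinge, rad: 0 level, grows as the rear is lifted, stop at 0.75. The hinge is stiff (1.4 N m friction; about 9 N up at the grip plate lifts it) and stays wherever it is left. It lies along y, 22 mm above the bench, 3 mm under bin_pocket when level. Tipped to 0.4 rad, the balls all run to the pocket.
- bin_pocket (a point): inner floor of the steel bin, middle of its front wall (the narrow end, to the robot's left; lowest when tipped). x along the floor to the rear, z out of the floor, y along the front wall; turns with the bin. Inside: pocket 60 mm wide for x 0 to 60 mm, then flaring to 140 mm wide at x = 110, rear wall at x = 180. Heights: front wall 81 mm, pocket sides 66, the others 45; all 3 thick.
- bin_handle (a point): middle of the gripping part of the bin's black upright grip plate behind the rear wall: 12 mm thick along y, 30 mm along x, its top 17 mm above this point, the bin's rim 30 mm below it. It lies at x = 206, z = 75 mm from bin_pocket; axes as bin_pocket, turning with the bin
- ball1_center (a point): centre of a polished white ceramic grinding ball, 22 mm in diameter, 22 g, slippery and rolling easily; up to six of these, all alike, 3 to 6 present
- ball2_center (a point): centre of a polished white ceramic grinding ball, 22 mm in diameter, 22 g, slippery and rolling easily; up to six of these, all alike, 3 to 6 present
- ball3_center (a point): centre of a polished white ceramic grinding ball, 22 mm in diameter, 22 g, slippery and rolling easily; up to six of these, all alike, 3 to 6 present
- ball4_center (a point): centre of a polished white ceramic grinding ball, 22 mm in diameter, 22 g, slippery and rolling easily; up to six of these, all alike, 3 to 6 present
- ball5_center (a point): centre of a polished white ceramic grinding ball, 22 mm in diameter, 22 g, slippery and rolling easily; up to six of these, all alike, 3 to 6 present
- ball6_center (a point): centre of a polished white ceramic grinding ball, 22 mm in diameter, 22 g, slippery and rolling easily; up to six of these, all alike, 3 to 6 present
- scoop_pan (a point): aluminium scoop with a black upright grip; this is the centre of its pan's underside. Pan 64 mm along x, 56 mm wide along y, 1.6 mm thick; open lip at x = -32 mm, back wall (28 mm high) at x = +32, side walls 1.6 mm thick, rising 4.4 mm above the pan from x = -22, 20 mm from x = +16. z up when it stands. About 0.13 kg.
- scoop_grip (a point): gripping point of the scoop's upright grip, a bar 14 mm thick along y, 24 mm along x, from 2 to 102 mm above the pan's underside; this point is 44 mm behind the pan's centre and 78 mm above its underside. Axes as scoop_pan.
- rest_mat: black square mat for the scoop, 150 x 150 x 3 mm, fixed to the bench; origin at the centre of its underside, z up
- mill: bench mill, fixed; origin on the bench, mid-width of its channel; x along the channel, away from the robot, to the stop; z up. Channel floor 6 mm above the bench, 86 mm wide between rails 20 mm high, from x = -112 to the stop's face at x = +130 mm. Its white head overhangs the channel from x = 34 to 139 mm, underside 68 and top 102 mm above the bench.
- dish_center (a point): open white dish, loose in the channel: 90 (x) by 80 (y) mm outside, 40 high, walls and floor 4, on the channel's floor; this is its middle, 20 mm above its underside. Axes as the mill's in the channel. Fully home, its front wall touches the stop and this point is at x = 85 mm from the mill's origin. About 0.22 kg with its tail.
- dish_grip (a point): gripping point of the upright post at the dish's tail, 14 mm thick along y, 24 mm along x, its top 18 mm above this point; it lies 110 mm in -x of dish_center and 52 mm above it
- code_reader: bystander: small black code reader, 37 x 62 x 30 mm, in front of the bin, to the left
- tube_stand: bystander: grey grid rack for tubes, 62 x 180 x 56 mm, between robot and bin
- white_box: bystander: flat white carton, 90 x 125 x 27 mm, right
Not all that is in view belongs to the job. Leave any red or yellow look-alike of the part that bears scoop_pan alone.

How it is judged:
On the way, in this order (a step that is already met when the one before it is completed fails the run):
1. the bin is tipped up by more than 0.2 rad (value of joint bin above 0.2 rad), for 0.2 s.
2. every ball lies in the dish, while the dish still stands clear in front of the mill head (distance between each of ball1_center, ball2_center, ball3_center, ball4_center, ball5_center, ball6_center and dish_center below 0.045 m and x of dish_center in the frame of mill below -0.02 m), for 0.3 s.
At the end, for the whole second after the job is handed in: every ball is in the dish (centre within 45 mm of the dish's middle), the dish is under the mill head within 6 mm of the stop, the bin is level within 0.05 rad, and the scoop stands upright on its mat, the pan's centre within 55 mm of the mat's centre (distance between each of ball1_center, ball2_center, ball3_center, ball4_center, ball5_center, ball6_center and dish_center below 0.045 m and x of dish_center in the frame of mill above 0.079 m and y of dish_center in the frame of mill between -0.01 and 0.01 m and angle between dish_center's own z axis and vertical below 0.06 rad and value of joint bin below 0.05 rad and horizontal distance between scoop_pan and rest_mat below 0.055 m and angle between scoop_pan's own z axis and vertical below 0.1 rad and height (world z) of scoop_pan below 0.012 m); the robot touches nothing.
It fails at once if the gripper touches a ball (contact force between the fingers and ball1 above 0.3 N or contact force between the fingers and ball2 above 0.3 N or contact force between the fingers and ball3 above 0.3 N or contact force between the fingers and ball4 above 0.3 N or contact force between the fingers and ball5 above 0.3 N or contact force between the fingers and ball6 above 0.3 N).
It fails at once if a bystander is moved by more than 3 cm (distance of any of code_reader, tube_stand, white_box from where it was at the start of the episode above 0.03 m).
Of ball1, ball2, ball3, ball4, ball5, ball6 only 3 to 6 are there at a start; the rules pass over those that are not, and their reading is None.
At some moment in a run one of scoop may be knocked a few centimetres aside while the robot is not near it.
It also fails if it takes over 210 s, if anything falls off the work surface, if the arm or the gripper's body presses on something with over 40 N, if the wrist force passes 120 N, or if a joint passes its speed limit or range.

## Robot

A 7-joint arm with a two-finger parallel gripper is mounted at the origin on a cart in front of the work surface, level with it; the furniture and walls round the work are solid. World frame = base frame: x ahead of the robot, y to its left, z up, the work surface at z = 0. Lengths are in m, angles in rad, forces in N, time in s.
With the tool pointing down it reaches from about 0.4 to 0.75 m from the base axis. Payload 19.5 kg.
Tool frame: the origin (TCP) lies at the very end of the fingers, on their centre line; the grasp point (between the pads) lies 19 mm behind it; z points along the fingers, y is the direction in which the jaws open and shut (so a half turn about z gives the same grasp; the last joint's range is limited). The gripper opens to 85 mm and grips with 20 to 120 N. Pads are 22 mm wide; open, the fingers measure 114 mm over their backs; the gripper's body (76 mm by 85 mm) begins 54 mm behind the grasp point. The pads swing forward as they close: fully open they stand 13 mm farther back than shut.
Start: joints at [-1.289, 0.707, -0.028, 1.485, 0.022, 0.951, -0.075], TCP at [0.183, 0.545, 0.231] pointing down, gripper open.
Joint ranges: [-2.71, 2.71], [-0.32, 2.16], [-1.57, 1.52], [0, 2.45], [-1.46, 4.6], [0, 2.02], [-2.83, 2.83]. Speed limits (rad/s): [1.89, 1.89, 2.57, 2.57, 3.01, 3.01, 3.01].

## Interface

Orientations are given as a rotation vector (axis times angle).
In Python, from bench import arm gives the robot as it stands.
- The arm moves only by the shell command python3 -m creep 'ROWS' [FORCE]. ROWS is JSON, a list of rows, each an object with "dr": the turn, a rotation vector about the tool's x, y, z in rad, a list of three; "delta_pos": the shift along the tool's x, y, z in cm, a list of three; "grip": the finger opening in cm, from 0 to 8.54. In form: [{"dr": [ax, ay, az], "delta_pos": [tx, ty, tz], "grip": grip}, ...]. A call has exactly 8 rows; each row is the pose to reach, as a shift and turn from the pose commanded when the call began, along the tool's axes at that moment; what a row does not reach only later rows make up. A row lasts 1/8 s, in which the tool goes at most 62.5 mm and 10.7 degrees, less where a joint would pass 70% of its speed; a pose out of reach is approached as far as the arm can. A call with a gripper value outside its range is refused whole. The fingers move at their own pace and stop on an object; FORCE is the grip in N (left out, the last holds). Time passes only in rows, so rows that repeat a pose let the fingers close, or fill a call up. It gives the time, the measured TCP pose, the force and the opening at its end, in the units of the state.
- arm.sense(): the state, without advancing time (a new reading comes with each control period).
- arm.grab_frame(name): name is "side" or "top" or "wrist"; returns a dict with "pixels" (400x640x3 uint8, red, green, blue), "mtx" (3x3 intrinsics, pixels), "eye" and "rotation" of the camera in the world. Camera axes: x right, y up, looking along -z (the intrinsics and any distortion apply to the point x, -y, -z); pixel columns grow to the right and rows downward; lengths in m; the calibration is good to about 2 mm. A picture is of the moment at which its call begins. There is no depth.
- arm.sign_off(): hands the job in, once; it reports no verdict.
Trained networks look in a picture, given as the dict that the camera call returned (one of the last four; its "shot" number tells which), for a name from the list of things; names that differ only in an ending like _2 or _b are one class to them, and where a whole thing is asked for, a point or a joint stands for the part that bears it (a point fixed in the world has none). Each returns a list of dicts, best first, with "conf" (0 to 1); they miss things now and then, are a little off and sometimes report something else, mostly with a low value. They report only what shows in the picture. A call takes as long as a camera call. They do not tell look-alikes from the thing itself.
- arm.find_in(thing, picture): "centre" ([x, y, z] in m, in world coordinates, good to about 4 mm: the middle of the surface that is visible of it).
- arm.regions_of(thing, picture): "pixels" (400x640 bool, what is visible of it).
The state is a dict: "t": time; "q": joint angles; "joint_vel": joint speeds; "joint_torque": joint torques, N m; "tool_pos": TCP position; "ee_rot": TCP orientation; "wrist_force": force on the tool from outside, world axes, zero at the start; "torque": the same for the moment, N m; "finger_gap": finger opening in m.
Only numpy, scipy, OpenCV 4.12 (cv2) and the standard library are available. Lean on these libraries where they do the work, as an engineer would, in place of code of your own. Each camera call takes 0.05 s, during which the arm holds its last target.

## Working session

There is one attempt and no reset: what is moved stays moved. The work goes in short steps, Python scripts to look and compute and a shell command to move; the robot and the scene stay as the last step left them, time stands still between calls to the robot, and variables do not carry over. Pictures are saved under pics/ and viewed, and the job is handed in when it is done.

```bash
ls; mkdir -p pics; cat > h.py <<'E'
import numpy as np, cv2
from scipy.spatial.transform import Rotation as R
from bench import arm
def save(f,name,box=None,s=1):
    im=cv2.cvtColor(np.array(f["pixels"]),cv2.COLOR_RGB2BGR)
    if box: x0,y0,x1,y1=box; im=im[y0:y1,x0:x1]
    if s!=1: im=cv2.resize(im,None,fx=s,fy=s,interpolation=cv2.INTER_CUBIC)
    cv2.imwrite("pics/"+name+".png",im)
def proj(f,P):
    P=np.atleast_2d(P); c=(P-np.array(f["eye"]))@np.array(f["rotation"])
    c=c*[1,-1,-1]; u=c@np.array(f["mtx"]).T; return u[:,:2]/u[:,2:]
def ray(f,uv):
    d=np.linalg.inv(np.array(f["mtx"]))@[uv[0],uv[1],1]; d=d*[1,-1,-1]
    return np.array(f["eye"]),np.array(f["rotation"])@d
def atz(f,uv,z):
    o,d=ray(f,uv); return o+d*(z-o[2])/d[2]
def tri(f1,u1,f2,u2):
    o1,d1=ray(f1,u1);o2,d2=ray(f2,u2)
    d1/=np.linalg.norm(d1);d2/=np.linalg.norm(d2)
    A=np.stack([d1,-d2],1);s=np.linalg.lstsq(A,o2-o1,rcond=None)[0]
    a=o1+s[0]*d1;b=o2+s[1]*d2
    return (a+b)/2,np.linalg.norm(a-b)
E
python3 - <<'E'
from h import *
s=arm.sense(); print(s)
for n in ["top","side","wrist"]:
    f=arm.grab_frame(n); save(f,n+"0"); print(n,f.keys(),np.round(f["eye"],3),np.round(f["mtx"],1).tolist())
    for t in ["bin","bin_pocket","bin_handle","ball1_center","scoop_pan","scoop_grip","rest_mat","mill","dish_center","dish_grip","code_reader","tube_stand","white_box"]:
        print(t,[(round(d["conf"],2),np.round(d["centre"],3).tolist()) for d in arm.find_in(t,f)])
E
```

```text
pics
{'t': 0.0, 'q': array([-1.28868984,  0.70708242, -0.02758629,  1.48497047,  0.02198052,
        0.95089448, -0.07550251]), 'joint_vel': array([-1.42075711e-03, -1.46461044e-03,  5.32792207e-04,  5.32930599e-05,
        5.54652619e-06,  7.72600480e-05, -7.06154492e-04]), 'joint_torque': array([ 2.92883369e-04, -8.83214021e+01,  1.23465233e+00, -2.36155987e+01,
        1.68876123e-02,  6.82720245e-03,  2.07943827e-06]), 'tool_pos': array([0.1828827 , 0.54487846, 0.23084627]), 'ee_rot': array([-5.06451593e-01, -3.10036648e+00,  1.64034361e-03]), 'wrist_force': array([-1.05766522,  0.29254086,  0.87546317]), 'torque': array([-0.03867188, -0.07340636, -0.0208488 ]), 'finger_gap': 0.08524896809056254}
top dict_keys(['pixels', 'mtx', 'eye', 'rotation', 'shot']) [ 0.449 -0.086  1.591] [[500.4, 0.0, 321.0], [0.0, 500.4, 195.2], [0.0, 0.0, 1.0]]
bin [(0.8, [0.561, -0.006, 0.022])]
bin_pocket [(0.78, [0.557, -0.007, 0.022]), (0.16, [0.384, -0.022, 0.003])]
bin_handle [(0.69, [0.557, -0.004, 0.026]), (0.41, [0.528, -0.289, 0.006])]
ball1_center []
scoop_pan [(0.93, [0.729, 0.034, 0.002]), (
[... 1190 characters left out ...]
.53, -0.307, 0.004]), (0.6, [0.561, 0.003, 0.054])]
mill [(0.89, [0.636, 0.241, 0.052])]
dish_center [(0.58, [0.49, 0.272, 0.033])]
dish_grip [(0.98, [0.49, 0.274, 0.035]), (0.68, [0.637, 0.241, 0.049])]
code_reader [(0.64, [0.433, 0.13, 0.029])]
tube_stand [(0.69, [0.378, -0.032, 0.028])]
white_box [(0.78, [0.573, -0.454, 0.028])]
wrist dict_keys(['pixels', 'mtx', 'eye', 'rotation', 'shot']) [0.122 0.566 0.375] [[278.1, 0.0, 320.1], [0.0, 278.1, 195.6], [0.0, 0.0, 1.0]]
bin []
bin_pocket [(0.64, [0.416, 0.16, 0.023])]
bin_handle []
ball1_center []
scoop_pan []
scoop_grip []
rest_mat []
mill []
dish_center []
dish_grip []
code_reader [(0.77, [0.417, 0.159, 0.021])]
tube_stand []
white_box []
```

View pics/top0.png

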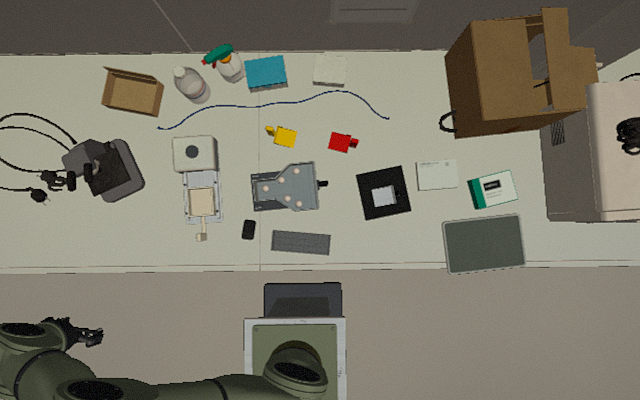

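View pics/side0.png

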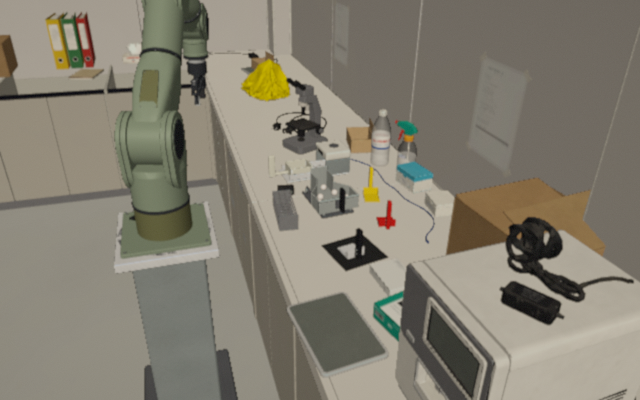

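View pics/wrist0.png

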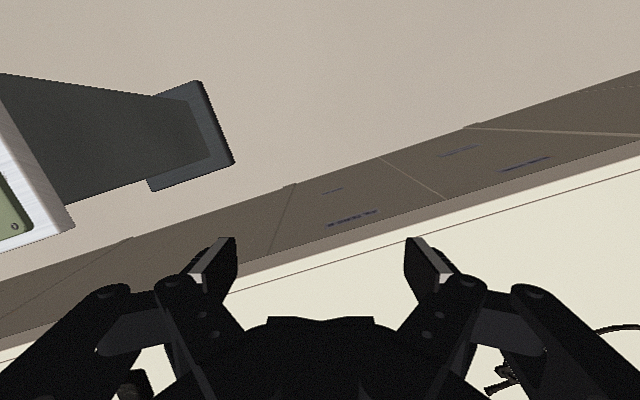

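```bash
python3 - <<'E'
from h import *
f=arm.grab_frame("top"); save(f,"top1a",(240,140,420,260),4.4); save(f,"top1b",(160,120,260,260),4.2)
save(arm.grab_frame("side"),"side1",(260,130,420,290),3.7)
E
```

```text
(no output)
```

View pics/top1a.png

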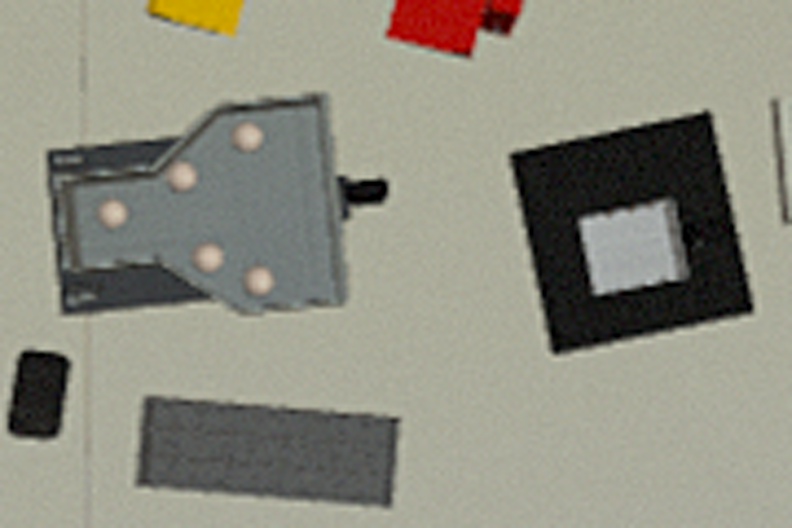

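View pics/top1b.png

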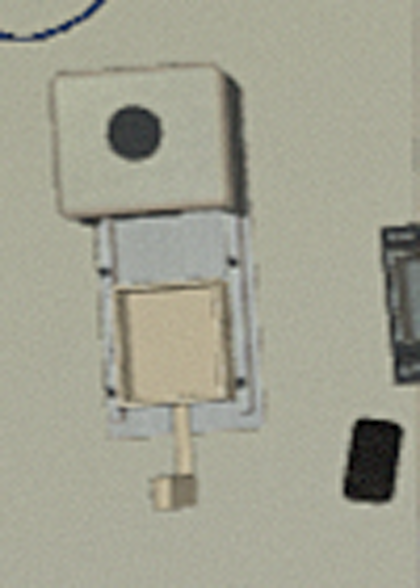

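View pics/side1.png

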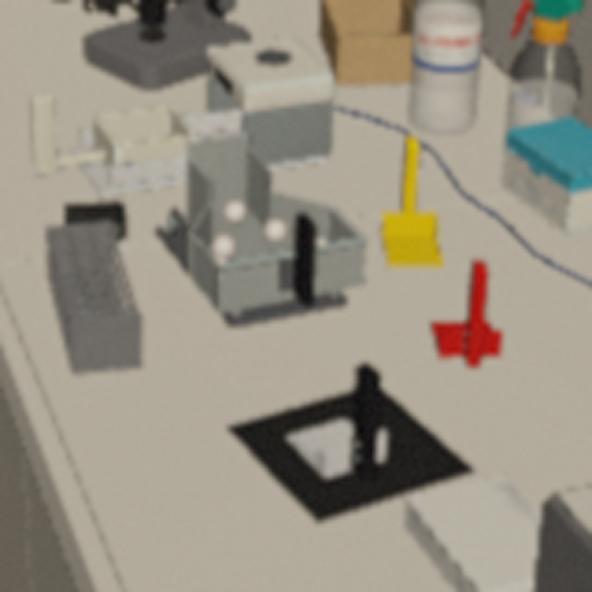

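```bash
cat >> h.py <<'E'
from scipy.optimize import least_squares
def T2(p): 
    c,s=np.cos(p[2]),np.sin(p[2]); return np.array([[c,-s,0],[s,c,0],[0,0,1.]]),np.array([p[0],p[1],0])
def fit(f,pts,px,p0):
    pts=np.array(pts);px=np.array(px)
    def r(p):
        A,t=T2(p); return (proj(f,pts@A.T+t)-px).ravel()
    s=least_squares(r,p0); return s.x,np.round(r(s.x).reshape(-1,2),1).tolist()
E
python3 - <<'E'
from h import *
f=arm.grab_frame("top")
c=lambda L,o,s:[(o[0]+a/s,o[1]+b/s) for a,b in L]
A=lambda L:c(L,(240,140),4.4); B=lambda L:c(L,(160,120),4.2)
print("mat",fit(f,[[.075,.075,.003],[.075,-.075,.003],[-.075,-.075,.003],[-.075,.075,.003]],A([(512,154),(712,112),(752,312),(553,353)]),[.55,-.28,0]))
print("bin",fit(f,[[.183,.073,.07],[.183,-.073,.07],[-.003,.033,.106],[-.003,-.033,.106]],A([(327,95),(345,303),(62,178),(75,268)]),[.55,.1,-1.57]))
print("mill",fit(f,[[.034,.05,.102],[.139,.05,.102],[.139,-.05,.102]],B([(62,215),(52,72),(222,66)]),[.55,.28,0]))
print("scoop",fit(f,[[-.032,.028,.003],[-.032,-.028,.003]],A([(580,213),(595,295)]),[.55,-.28,-1.4]))
print("handle",atz(f,A([(378,190)])[0],.117))
print("dishpost",atz(f,B([(172,492)])[0],.096), "dish rim",[atz(f,u,.046).round(3).tolist() for u in B([(117,290),(222,280),(232,403),(122,405)])])
print("rails",[atz(f,u,.02).round(3).tolist() for u in B([(105,430),(262,430)])])
E
```

```text
Traceback (most recent call last):
  File "h.py", line 30, in fit
    s=least_squares(r,p0); return s.x,np.round(r(s.x).reshape(-1,2),1).tolist()
  File "h.py", line 29, in r
    A,t=T2(p); return (proj(f,pts@A.T+t)-px).ravel()
                       ~~~~^^^^^^^^^^^^^
  File "h.py", line 11, in proj
    c=c*[1,-1,-1]; u=c@np.array(f["mtx"]).T; return u[:,:2]/u[:,2:]
      ~^~~~~~~~~~
ValueError: operands could not be broadcast together with shapes (4,) (3,)
```

```bash
python3 - <<'E'
from h import *
for n in ["top","side","wrist"]:
    f=arm.grab_frame(n); print(n,f["rotation"])
    q=np.array(f["rotation"])
    print(R.from_quat(q).as_matrix()[:,2].round(2),R.from_quat(q[[1,2,3,0]]).as_matrix()[:,2].round(2))
E
```

```text
top [ 0.04128963 -0.04500348 -1.58255922]Traceback (most recent call last):
  File "<stdin>", line 5, in <module>
  File "scipy/spatial/transform/_rotation.pyx", line 1012, in scipy.spatial.transform._rotation.Rotation.from_quat
  File "scipy/spatial/transform/_rotation.pyx", line 850, in scipy.spatial.transform._rotation.Rotation.__init__
ValueError: Expected `quat` to have shape (4,) or (N, 4), got (3,).
```

Rotation vector.

```bash
sed -i 's/np.array(f\["rotation"\])/R.from_rotvec(f["rotation"]).as_matrix()/' h.py
python3 - <<'E'
from h import *
f=arm.grab_frame("top")
c=lambda L,o,s:[(o[0]+a/s,o[1]+b/s) for a,b in L]
A=lambda L:c(L,(240,140),4.4); B=lambda L:c(L,(160,120),4.2)
print("mat",fit(f,[[.075,.075,.003],[.075,-.075,.003],[-.075,-.075,.003],[-.075,.075,.003]],A([(512,154),(712,112),(752,312),(553,353)]),[.55,-.28,0]))
print("bin",fit(f,[[.183,.073,.07],[.183,-.073,.07],[-.003,.033,.106],[-.003,-.033,.106]],A([(327,95),(345,303),(62,178),(75,268)]),[.55,.1,-1.57]))
print("mill",fit(f,[[.034,.05,.102],[.139,.05,.102],[.139,-.05,.102]],B([(62,215),(52,72),(222,66)]),[.55,.28,0]))
print("scoop",fit(f,[[-.032,-.028,.003],[-.032,.028,.003]],A([(580,213),(595,295)]),[.55,-.28,-1.4]))
print("handle",atz(f,A([(378,190)])[0],.117))
print("dishpost",atz(f,B([(172,492)])[0],.096), "dish rim",[atz(f,u,.046).round(3).tolist() for u in B([(117,290),(222,280),(232,403),(122,405)])])
print("rails",[atz(f,u,.02).round(3).tolist() for u in B([(105,430),(262,430)])])
E
```

```text
mat (array([ 0.54131984, -0.28953206,  0.18705684]), [[-0.5, -0.6], [0.1, -0.3], [0.7, 0.4], [-0.3, 0.4]])
bin (array([ 0.54669107,  0.10377574, -1.47974406]), [[0.4, -0.1], [1.2, 0.1], [-0.3, -0.8], [-1.2, 0.8]])
mill (array([ 0.57310293,  0.29456735, -0.00628043]), [[0.5, 0.1], [3.3, -0.7], [-3.8, 0.6]])
scoop (array([ 0.52095351, -0.22532188, -4.54905929]), [[0.1, 0.7], [-0.1, -0.7]])
handle [ 0.56532419 -0.10471097  0.117     ]
dishpost [0.41039362 0.26906215 0.096     ] dish rim [[0.558, 0.322, 0.046], [0.564, 0.244, 0.046], [0.474, 0.237, 0.046], [0.473, 0.318, 0.046]]
rails [[0.455, 0.337, 0.02], [0.454, 0.22, 0.02]]
```

```bash
cat >> h.py <<'E'
def ori(yaw,tilt=0):
    """yaw: world dir of tool x; tilt: about tool y, positive = tool x tips down (fingers swing toward -toolx)"""
    x=np.array([np.cos(yaw),np.sin(yaw),0]); z=np.array([0,0,-1.]); y=np.cross(z,x)
    return np.stack([x,y,z],1)@R.from_rotvec([0,-tilt,0]).as_matrix()
def go(pos,Rt,st=None):
    s=arm.sense(); R0=R.from_rotvec(s["ee_rot"]).as_matrix(); p0=np.array(s["tool_pos"])
    d=R0.T@(np.array(pos)-p0)*100; dr=R.from_matrix(R0.T@Rt).as_rotvec()
    print("dp",d.round(2).tolist(),"dr",dr.round(3).tolist(),"| n",np.linalg.norm(d).round(1),np.degrees(np.linalg.norm(dr)).round(1))
E
python3 - <<'E'
from h import *
go([.45,.3,.27],ori(1.66)); go([.565,-.102,.22],ori(1.66))
o=ori(0,.3);print(o.round(2))
E
```

```text
dp [-33.12, -14.74, -3.87] dr [-0.0, 0.0, 1.158] | n 36.5 66.3
dp [-56.81, -49.19, 1.13] dr [-0.0, 0.0, 1.158] | n 75.2 66.3
[[ 0.96  0.   -0.3 ]
 [ 0.   -1.    0.  ]
 [-0.3   0.   -0.96]]
```

```bash
python3 -m creep '[{"dr":[0,0,0.15],"delta_pos":[-4,-2,-0.5],"grip":8.5},{"dr":[0,0,0.3],"delta_pos":[-8,-4,-1],"grip":8.5},{"dr":[0,0,0.45],"delta_pos":[-13,-6,-1.5],"grip":8.5},{"dr":[0,0,0.6],"delta_pos":[-18,-8,-2],"grip":8.5},{"dr":[0,0,0.75],"delta_pos":[-23,-10,-2.5],"grip":8.5},{"dr":[0,0,0.9],"delta_pos":[-28,-12,-3],"grip":8.5},{"dr":[0,0,1.03],"delta_pos":[-31,-14,-3.5],"grip":8.5},{"dr":[0,0,1.158],"delta_pos":[-33.1,-14.7,-3.9],"grip":8.5}]'
python3 - <<'E'
from h import *
print(arm.sense()['q'].round(2))
save(arm.grab_frame("wrist"),"w1"); go([.565,-.06,.24],ori(1.66))
E
```

```text
t: 3.35
tool_pos: [0.4511, 0.2987, 0.2707]
ee_rot: [2.127, 2.311, 0.0]
wrist_force: [-0.4, 1.8, 0.4]
finger_gap: 0.0851
[-0.79  0.63  0.28  1.55 -0.19  0.99 -0.37]
dp [-36.47, 8.51, 3.15] dr [0.002, 0.001, -0.015] | n 37.6 0.9
```

View pics/w1.png

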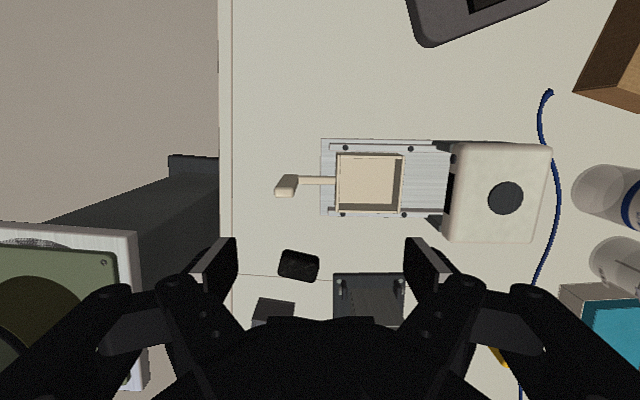

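```bash
python3 - <<'E'
from h import *
f=arm.grab_frame("wrist"); save(f,"w1c",(260,120,460,260),4)
np.save("w1.npy",dict(eye=f["eye"],rotation=f["rotation"],mtx=f["mtx"]),allow_pickle=True)
E
```

```text
(no output)
```

View pics/w1c.png

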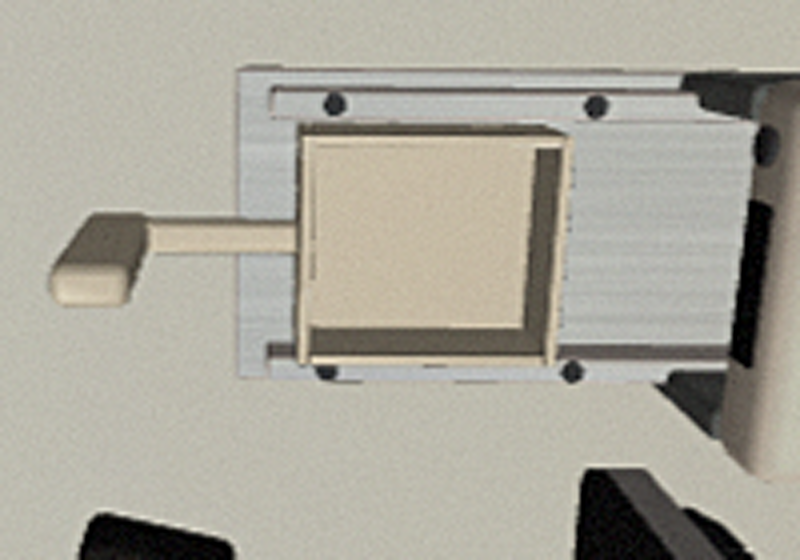

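```bash
python3 -m creep '[{"dr":[0,0,0],"delta_pos":[-4,1,0],"grip":8.5},{"dr":[0,0,0],"delta_pos":[-9,2,1],"grip":8.5},{"dr":[0,0,0],"delta_pos":[-14,3,1],"grip":8.5},{"dr":[0,0,0],"delta_pos":[-19,4,2],"grip":8.5},{"dr":[0,0,0],"delta_pos":[-24,5,2],"grip":8.5},{"dr":[0,0,0],"delta_pos":[-29,6.5,3],"grip":8.5},{"dr":[0,0,0],"delta_pos":[-34,8,3.2],"grip":8.5},{"dr":[0,0,-0.015],"delta_pos":[-36.5,8.5,3.2],"grip":8.5}]'
python3 - <<'E'
from h import *
print(arm.sense()['q'].round(2))
save(arm.grab_frame("wrist"),"w2")
E
```

```text
t: 4.45
tool_pos: [0.5673, -0.0576, 0.2378]
ee_rot: [-2.102, -2.334, 0.001]
wrist_force: [0.7, 1.2, 0.3]
finger_gap: 0.085
[-0.06  0.7   0.21  1.5  -0.16  0.96  0.3 ]
```

View pics/w2.png

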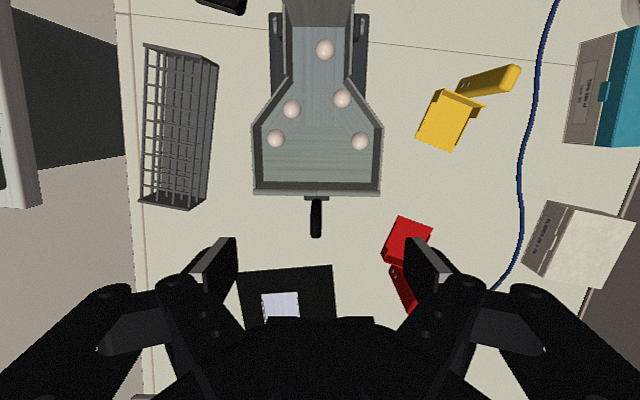

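```bash
python3 - <<'E'
from h import *
f=arm.grab_frame("wrist"); save(f,"w2c",(240,120,400,250),5)
w1=np.load("w1.npy",allow_pickle=True).item()
c=lambda L,o,s:[(o[0]+a/s,o[1]+b/s) for a,b in L]
B=lambda L:c(L,(260,120),4)
print("dish",fit(w1,[[-.045,.04,.046],[-.045,-.04,.046],[.045,.04,.046],[.045,-.04,.046]],B([(302,138),(302,362),(568,137),(550,363)]),[.51,.28,0]))
print("base plate corners z=6",[atz(w1,u,.006).round(4).tolist() for u in B([(238,68),(238,378),(660,382),(680,73)])])
print("post top",atz(w1,B([(90,285)])[0],.096))
E
```

```text
dish (array([0.51923466, 0.28604444, 0.07693881]), [[-0.7, -0.7], [-1.4, 0.9], [0.9, -0.6], [1.1, 0.5]])
base plate corners z=6 [[0.4496, 0.3405, 0.006], [0.4584, 0.223, 0.006], [0.6219, 0.2336, 0.006], [0.6088, 0.3507, 0.006]]
post top [0.41039993 0.27941356 0.096     ]
```

View pics/w2c.png

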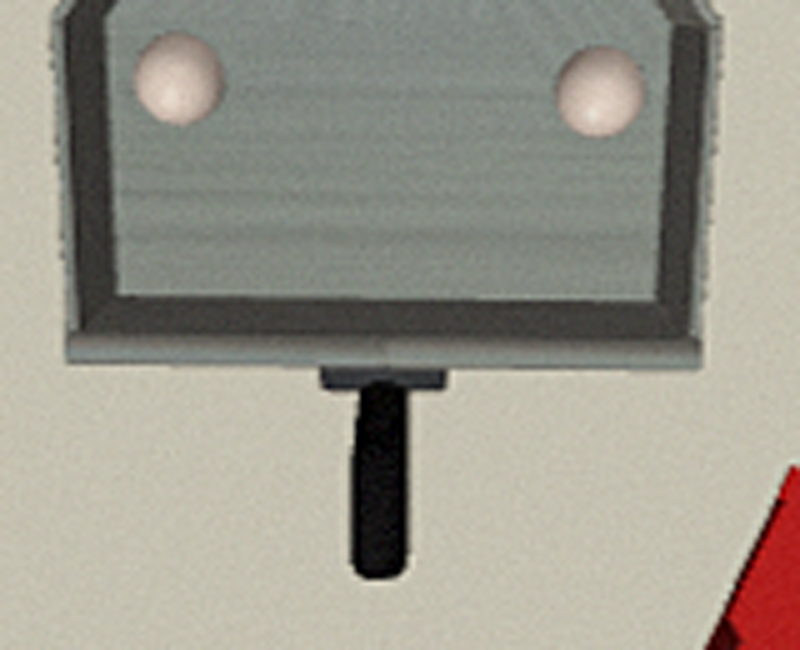

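```bash
python3 - <<'E'
from h import *
f=arm.grab_frame("wrist"); c=lambda a,b:(240+a/5,120+b/5)
print("handle",atz(f,c(379,498),.117), atz(f,c(379,578),.117))
a,b=atz(f,c(67,345),.07),atz(f,c(700,350),.07); print(a,b,np.linalg.norm(a-b),np.arctan2(*(a-b)[[1,0]]))
a,b=atz(f,c(118,296),.025),atz(f,c(655,301),.025); print(a,b,np.linalg.norm(a-b),np.arctan2(*(a-b)[[1,0]]))
print(f["eye"],R.from_rotvec(f["rotation"]).as_matrix()[:,2])
E
```

```text
handle [ 0.56645184 -0.08879775  0.117     ] [ 0.56818565 -0.10611534  0.117     ]
[ 0.49199252 -0.07607228  0.07      ] [ 0.63754552 -0.06205935  0.07      ] 0.14622598153237323 -3.0456147417786954
[ 0.49474951 -0.0734953   0.025     ] [ 0.63474103 -0.0602168   0.025     ] 0.14061986065565982 -3.047023388282899
[0.56115437 0.00728405 0.38203048] [-0.02567434  0.25764583  0.96589826]
```

```bash
python3 - <<'E'
from h import *
go([.5668,-.094,.13],ori(1.666)); go([.5668,-.094,.081],ori(1.666))
E
```

```text
dp [-3.8, -0.41, 10.8] dr [-0.0, -0.0, 0.009] | n 11.5 0.5
dp [-3.8, -0.41, 15.7] dr [-0.0, -0.0, 0.009] | n 16.2 0.5
```

```bash
python3 -m creep '[{"dr":[0,0,0],"delta_pos":[-1.5,-0.2,3],"grip":5},{"dr":[0,0,0],"delta_pos":[-3.8,-0.4,6],"grip":5},{"dr":[0,0,0.009],"delta_pos":[-3.8,-0.4,9],"grip":5},{"dr":[0,0,0.009],"delta_pos":[-3.8,-0.4,11],"grip":5},{"dr":[0,0,0.009],"delta_pos":[-3.8,-0.4,13],"grip":5},{"dr":[0,0,0.009],"delta_pos":[-3.8,-0.4,14.5],"grip":5},{"dr":[0,0,0.009],"delta_pos":[-3.8,-0.4,15.7],"grip":5},{"dr":[0,0,0.009],"delta_pos":[-3.8,-0.4,15.7],"grip":5}]'
python3 - <<'E'
from h import *
save(arm.grab_frame("wrist"),"w3");save(arm.grab_frame("side"),"s3",(260,130,420,290),3.7)
E
```

```text
t: 5.6
tool_pos: [0.5668, -0.0934, 0.0808]
ee_rot: [-2.112, -2.324, 0.001]
wrist_force: [0.2, -0.1, 0.7]
finger_gap: 0.0502
```

View pics/w3.png

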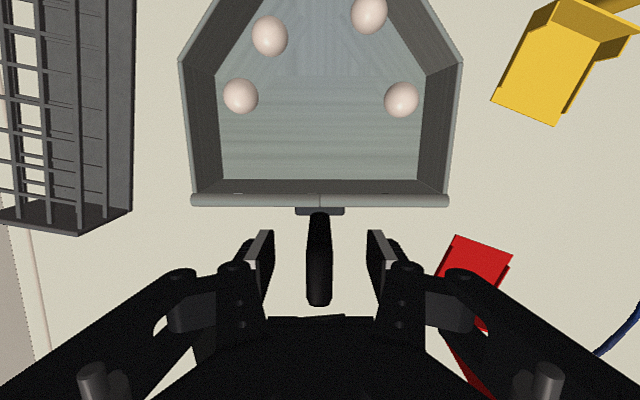

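View pics/s3.png

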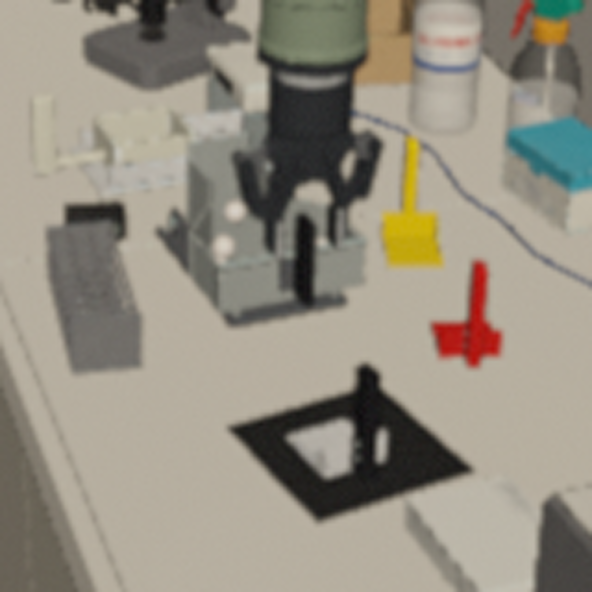

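```bash
python3 - <<'E'
from h import *
f=arm.grab_frame("side")
for n,p in dict(tcp=[.5668,-.0934,.0808],htop=[.5668,-.094,.117],hbotback=[.5682,-.109,.07],htopback=[.5682,-.109,.117]).items():
    u=proj(f,p)[0]; print(n,u.round(1),((u-[260,130])*3.7).round())
w=arm.grab_frame("wrist")
for p in [[.5668,-.094,.117],[.5682,-.109,.117],[.5668,-.0934,.0998]]: print(proj(w,p).round(1))
save(f,"s3c",(300,170,370,220),11)
E
```

```text
tcp [341.9 197.7] [303. 250.]
htop [342.3 188. ] [304. 215.]
hbotback [343.7 202.7] [310. 269.]
htopback [344.2 190. ] [312. 222.]
[[317.7 275.4]]
[[317.7 305.1]]
[[318.1 255.9]]
```

View pics/s3c.png

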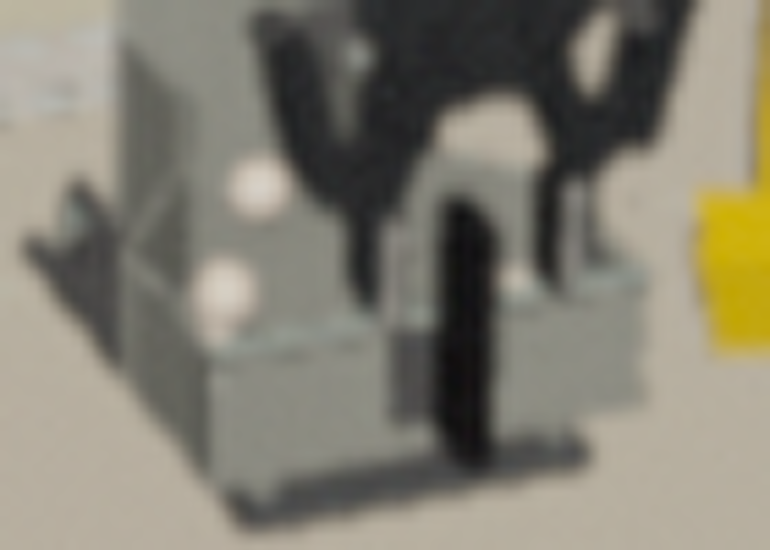

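```bash
python3 -m creep '[{"dr":[0,0,0],"delta_pos":[0,0,0],"grip":3},{"dr":[0,0,0],"delta_pos":[0,0,0],"grip":1},{"dr":[0,0,0],"delta_pos":[0,0,0],"grip":0.5},{"dr":[0,0,0],"delta_pos":[0,0,0],"grip":0.5},{"dr":[0,0,0],"delta_pos":[0,0,0],"grip":0.5},{"dr":[0,0,0],"delta_pos":[0,0,0],"grip":0.5},{"dr":[0,0,0],"delta_pos":[0,0,0],"grip":0.5},{"dr":[0,0,0],"delta_pos":[0,0,0],"grip":0.5}]' 60
python3 - <<'E'
import numpy as np
# grasp point relative to hinge (bin frame): (206,78). tool tilt with bin by th.
from numpy import cos,sin
r0=np.array([.206,.078])
# tool frame at start: x=-bx, z=-up ; tcp is at (206,59) rel hinge (bin fr)
t0=np.array([.206,.078-.019])
for th in [.05,.1,.15,.2,.25,.3,.35,.4,.45]:
    # lift rear: bx tips up: bx->(cos,sin)
    t=np.array([cos(th)*t0[0]-sin(th)*t0[1], sin(th)*t0[0]+cos(th)*t0[1]])
    d=t-t0; print(th,"dx,dz cm",(-100*d[0]).round(2),(-100*d[1]).round(2))
E
```

```text
t: 6.8
tool_pos: [0.5664, -0.0939, 0.0816]
ee_rot: [-2.113, -2.323, 0.001]
wrist_force: [-6.4, 0.3, 7.1]
finger_gap: 0.0114
0.05 dx,dz cm 0.32 -1.02
0.1 dx,dz cm 0.69 -2.03
0.15 dx,dz cm 1.11 -3.01
0.2 dx,dz cm 1.58 -3.97
0.25 dx,dz cm 2.1 -4.91
0.3 dx,dz cm 2.66 -5.82
0.35 dx,dz cm 3.27 -6.71
0.4 dx,dz cm 3.92 -7.56
0.45 dx,dz cm 4.62 -8.37
```

```bash
python3 -m creep '[{"dr":[0,-0.025,0],"delta_pos":[0.15,0,-0.5],"grip":0.5},{"dr":[0,-0.05,0],"delta_pos":[0.32,0,-1.02],"grip":0.5},{"dr":[0,-0.075,0],"delta_pos":[0.5,0,-1.53],"grip":0.5},{"dr":[0,-0.1,0],"delta_pos":[0.69,0,-2.03],"grip":0.5},{"dr":[0,-0.125,0],"delta_pos":[0.9,0,-2.52],"grip":0.5},{"dr":[0,-0.15,0],"delta_pos":[1.11,0,-3.01],"grip":0.5},{"dr":[0,-0.175,0],"delta_pos":[1.34,0,-3.5],"grip":0.5},{"dr":[0,-0.2,0],"delta_pos":[1.58,0,-3.97],"grip":0.5}]'
python3 -m creep '[{"dr":[0,-0.025,0],"delta_pos":[0.15,0,-0.5],"grip":0.5},{"dr":[0,-0.05,0],"delta_pos":[0.32,0,-1.02],"grip":0.5},{"dr":[0,-0.075,0],"delta_pos":[0.5,0,-1.53],"grip":0.5},{"dr":[0,-0.1,0],"delta_pos":[0.69,0,-2.03],"grip":0.5},{"dr":[0,-0.125,0],"delta_pos":[0.9,0,-2.52],"grip":0.5},{"dr":[0,-0.15,0],"delta_pos":[1.11,0,-3.01],"grip":0.5},{"dr":[0,-0.2,0],"delta_pos":[1.58,0,-3.97],"grip":0.5},{"dr":[0,-0.22,0],"delta_pos":[1.8,0,-4.35],"grip":0.5}]'
python3 - <<'E'
from h import *
save(arm.grab_frame("wrist"),"w4");save(arm.grab_frame("side"),"s4",(260,130,420,290),3.7)
E
```

```text
t: 7.8
tool_pos: [0.565, -0.078, 0.1213]
ee_rot: [2.009, 2.209, -0.205]
wrist_force: [-3.8, -2.9, -6.9]
finger_gap: 0.0112
t: 8.8
tool_pos: [0.5625, -0.0515, 0.1607]
ee_rot: [1.884, 2.073, -0.405]
wrist_force: [-2.4, -5.4, -7.2]
finger_gap: 0.0111
```

View pics/w4.png

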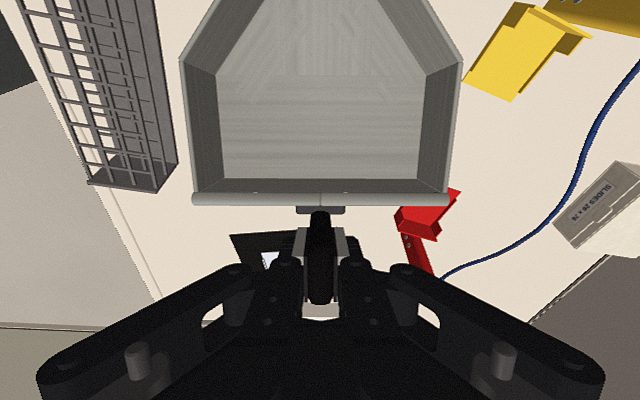

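View pics/s4.png

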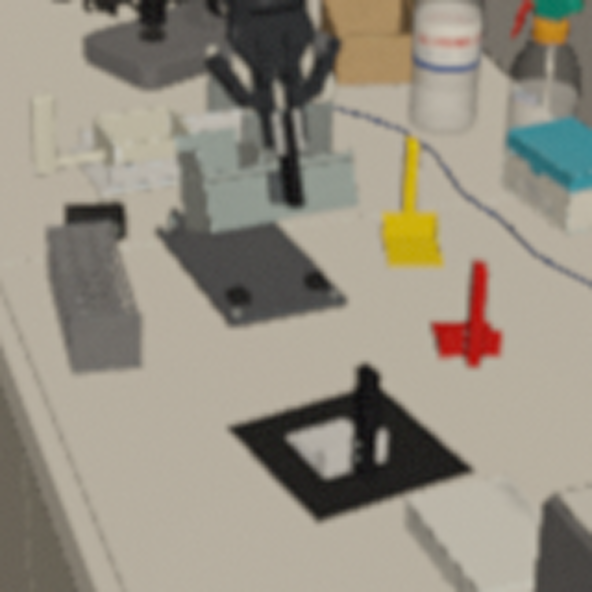

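```bash
python3 -m creep '[{"dr":[0,0,0],"delta_pos":[0,0,0],"grip":0.5},{"dr":[0,0,0],"delta_pos":[0,0,0],"grip":0.5},{"dr":[0,0,0],"delta_pos":[0,0,0],"grip":0.5},{"dr":[0,0.055,0],"delta_pos":[-0.29,0,1.14],"grip":0.5},{"dr":[0,0.11,0],"delta_pos":[-0.52,0,2.3],"grip":0.5},{"dr":[0,0.165,0],"delta_pos":[-0.69,0,3.46],"grip":0.5},{"dr":[0,0.22,0],"delta_pos":[-0.79,0,4.64],"grip":0.5},{"dr":[0,0.22,0],"delta_pos":[-0.79,0,4.64],"grip":0.5}]'
python3 -m creep '[{"dr":[0,0,0],"delta_pos":[0,0,0],"grip":5},{"dr":[0,0,0],"delta_pos":[0,0,0],"grip":5},{"dr":[0,0,0],"delta_pos":[0,0,0],"grip":5},{"dr":[0,0,0],"delta_pos":[0,0,-2],"grip":5},{"dr":[0,0,0],"delta_pos":[0,0,-5],"grip":5},{"dr":[0,0,0],"delta_pos":[0,0,-8],"grip":5},{"dr":[0,0,0],"delta_pos":[-1,0,-12],"grip":5},{"dr":[0,0,0],"delta_pos":[-2,0,-15],"grip":5}]'
python3 - <<'E'
from h import *
save(arm.grab_frame("wrist"),"w5");f=arm.grab_frame("top");save(f,"t5",(240,140,420,260),4.4)
go([.55,-.12,.25],ori(1.666)); print(arm.sense()['q'].round(2))
E
```

```text
t: 9.9
tool_pos: [0.565, -0.0783, 0.1208]
ee_rot: [2.012, 2.209, -0.202]
wrist_force: [-5.1, -3.0, -6.9]
finger_gap: 0.0115
t: 10.9
tool_pos: [0.5647, -0.0675, 0.2737]
ee_rot: [2.008, 2.21, -0.201]
wrist_force: [0.2, -0.6, -0.4]
finger_gap: 0.0501
dp [-4.41, -2.05, 3.44] dr [0.005, 0.201, -0.001] | n 6.0 11.5
[-0.26  0.67  0.42  1.49 -0.07  0.98  0.21]
```

View pics/w5.png

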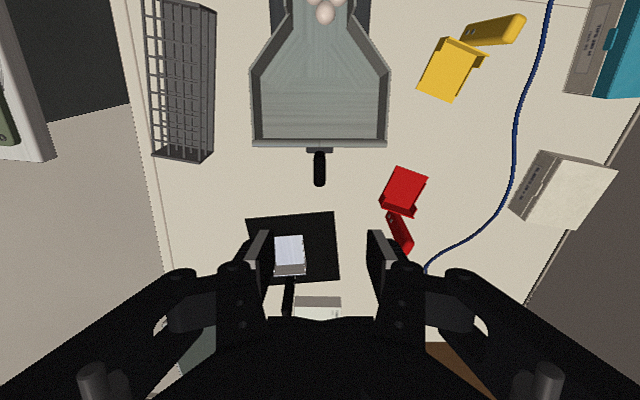

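View pics/t5.png

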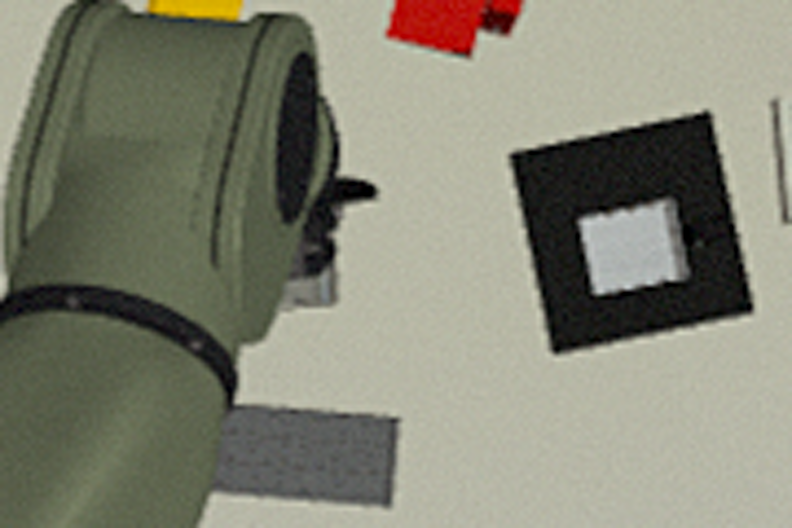

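```bash
python3 - <<'E'
from h import *
go([.53,-.25,.25],ori(1.7))
E
```

```text
dp [-16.91, -5.27, 5.97] dr [0.001, 0.201, -0.035] | n 18.7 11.7
```

```bash
python3 -m creep '[{"dr":[0,0.02,0],"delta_pos":[-2,-0.6,0],"grip":5},{"dr":[0,0.05,0],"delta_pos":[-4,-1.2,1],"grip":5},{"dr":[0,0.1,0],"delta_pos":[-7,-2,2],"grip":5},{"dr":[0,0.15,0],"delta_pos":[-10,-3,3],"grip":6},{"dr":[0,0.18,-0.02],"delta_pos":[-13,-4,4],"grip":6},{"dr":[0,0.2,-0.035],"delta_pos":[-16,-5,5.5],"grip":6},{"dr":[0,0.2,-0.035],"delta_pos":[-16.9,-5.3,6],"grip":6},{"dr":[0,0.2,-0.035],"delta_pos":[-16.9,-5.3,6],"grip":6}]'
python3 - <<'E'
from h import *
f=arm.grab_frame("wrist");save(f,"w6",(180,60,460,340),2.85)
for t in ["scoop_pan","scoop_grip"]: print([(d["conf"],d["centre"]) for d in arm.find_in(t,f)])
E
```

```text
t: 12.0
tool_pos: [0.5285, -0.2494, 0.2462]
ee_rot: [-2.072, -2.358, 0.005]
wrist_force: [-0.4, 0.8, 0.1]
finger_gap: 0.0599
[(0.89, [0.6921, -0.1637, 0.0007]), (0.58, [0.5322, -0.2984, 0.0037]), (0.42, [0.3922, -0.091, 0.0294])]
[(0.86, [0.6905, -0.1671, -0.0013]), (0.85, [0.5313, -0.2981, -0.0003])]
```

View pics/w6.png

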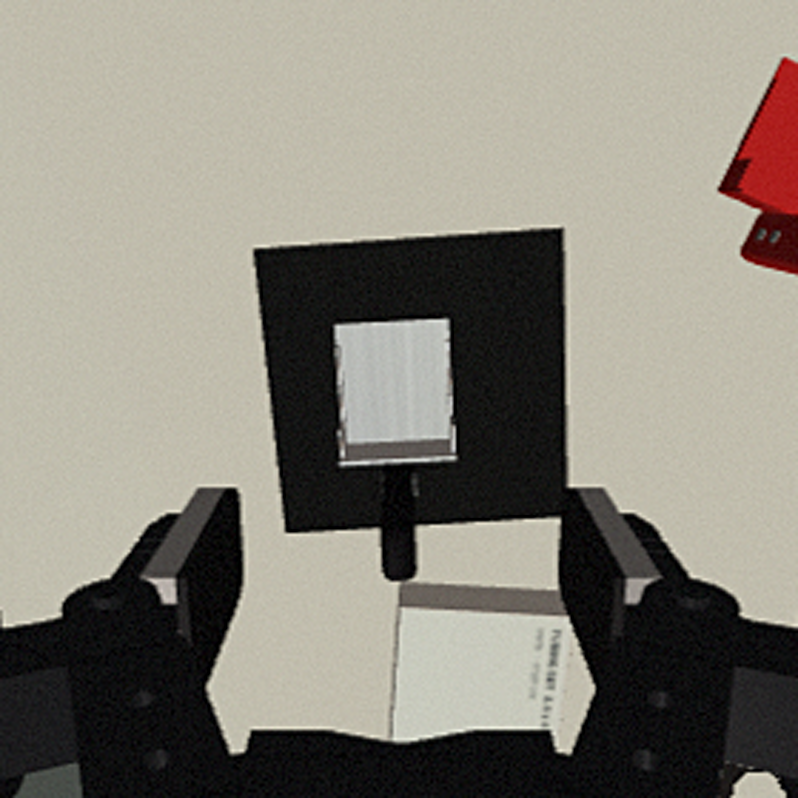

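```bash
python3 - <<'E'
from h import *
f=arm.grab_frame("wrist"); c=lambda L:[(180+a/2.85,60+b/2.85) for a,b in L]
pts=[[-.032,-.028,.0046],[-.032,.028,.0046],[.032,-.028,.031],[.032,.028,.031],[.0304,-.0264,.0046],[.0304,.0264,.0046],[.056,0,.105]]
px=c([(335,323),(449,318),(339,464),(457,458),(345,445),(450,437),(399,578)])
p,r=fit(f,pts,px,[.53,-.28,-1.4]); print(p,r)
A,t=T2(p); g=A@[.044,0,0]+t; print("grip",g)
go([g[0],g[1],.003+.078-.019],ori(p[2]+np.pi))
print("mat",fit(f,[[.075,.075,.003],[.075,-.075,.003],[-.075,-.075,.003],[-.075,.075,.003]],c([(563,229),(567,514),(286,532),(254,249)]),[.55,-.28,0]))
E
```

```text
[ 0.53120438 -0.28408024 -1.38856684] [[-0.1, -0.1], [-0.3, -0.3], [0.3, -0.3], [-0.4, -0.0], [0.6, -1.0], [-0.3, 0.1], [0.2, 1.2]]
grip [ 0.53917817 -0.32735169  0.        ]
dp [-7.97, 0.02, 18.49] dr [-0.003, -0.0, -0.051] | n 20.1 2.9
mat (array([ 0.54295061, -0.2857824 ,  0.19915407]), [[0.2, -0.5], [0.2, 0.5], [-0.2, 0.2], [-0.2, -0.1]])
```

```bash
python3 -m creep '[{"dr":[0,0,-0.02],"delta_pos":[-4,0,2],"grip":6},{"dr":[0,0,-0.04],"delta_pos":[-7,0,4],"grip":6},{"dr":[0,0,-0.05],"delta_pos":[-7.97,0,7],"grip":6},{"dr":[0,0,-0.05],"delta_pos":[-7.97,0,11],"grip":6},{"dr":[0,0,-0.05],"delta_pos":[-7.97,0,14],"grip":6},{"dr":[0,0,-0.05],"delta_pos":[-7.97,0,16.5],"grip":6},{"dr":[0,0,-0.05],"delta_pos":[-7.97,0,18.3],"grip":6},{"dr":[0,0,-0.05],"delta_pos":[-7.97,0,18.5],"grip":6}]'
python3 - <<'E'
from h import *
f=arm.grab_frame("wrist");save(f,"w7")
E
```

```text
t: 13.2
tool_pos: [0.5382, -0.3281, 0.061]
ee_rot: [-2.01, -2.41, 0.004]
wrist_force: [0.2, 0.4, 0.0]
finger_gap: 0.06
```

View pics/w7.png

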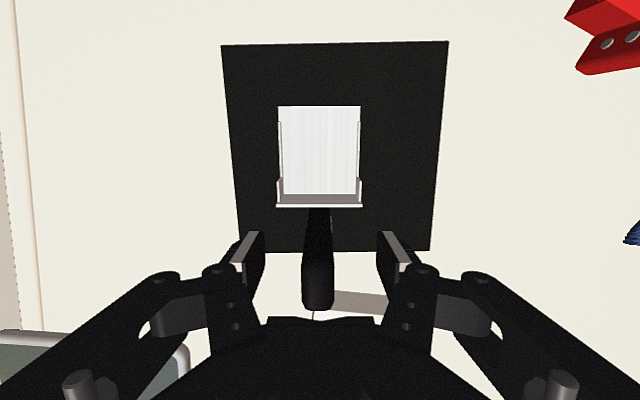

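Aligned: grip bar at (319,260) between the pads. Close, then lift a little.

```bash
python3 -m creep '[{"dr":[0,0,0],"delta_pos":[0,0,0],"grip":3},{"dr":[0,0,0],"delta_pos":[0,0,0],"grip":1},{"dr":[0,0,0],"delta_pos":[0,0,0],"grip":0.5},{"dr":[0,0,0],"delta_pos":[0,0,0],"grip":0.5},{"dr":[0,0,0],"delta_pos":[0,0,0],"grip":0.5},{"dr":[0,0,0],"delta_pos":[0,0,0],"grip":0.5},{"dr":[0,0,0],"delta_pos":[0,0,0],"grip":0.5},{"dr":[0,0,0],"delta_pos":[0,0,0],"grip":0.5}]' 90
python3 -m creep '[{"dr":[0,0,0],"delta_pos":[0,0,-0.5],"grip":0.5},{"dr":[0,0,0],"delta_pos":[0,0,-1],"grip":0.5},{"dr":[0,0,0],"delta_pos":[0,0,-2],"grip":0.5},{"dr":[0,0,0],"delta_pos":[0,0,-4],"grip":0.5},{"dr":[0,0,0],"delta_pos":[0,0,-7],"grip":0.5},{"dr":[0,0,0],"delta_pos":[0,0,-10],"grip":0.5},{"dr":[0,0,0],"delta_pos":[0,0,-13],"grip":0.5},{"dr":[0,0,0],"delta_pos":[0,0,-16],"grip":0.5}]'
python3 - <<'E'
from h import *
f=arm.grab_frame("wrist");save(f,"w8");f=arm.grab_frame("top");save(f,"t8",(240,140,420,260),4.4)
E
```

```text
t: 14.25
tool_pos: [0.5385, -0.3289, 0.0622]
ee_rot: [-2.012, -2.411, 0.004]
wrist_force: [-0.7, 0.1, 6.6]
finger_gap: 0.0132
t: 15.25
tool_pos: [0.5387, -0.3285, 0.2234]
ee_rot: [-2.012, -2.41, 0.004]
wrist_force: [0.4, -0.0, -0.3]
finger_gap: 0.0128
```

View pics/w8.png

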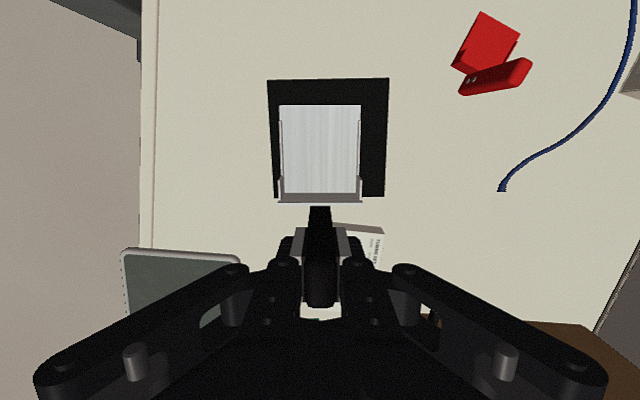

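View pics/t8.png

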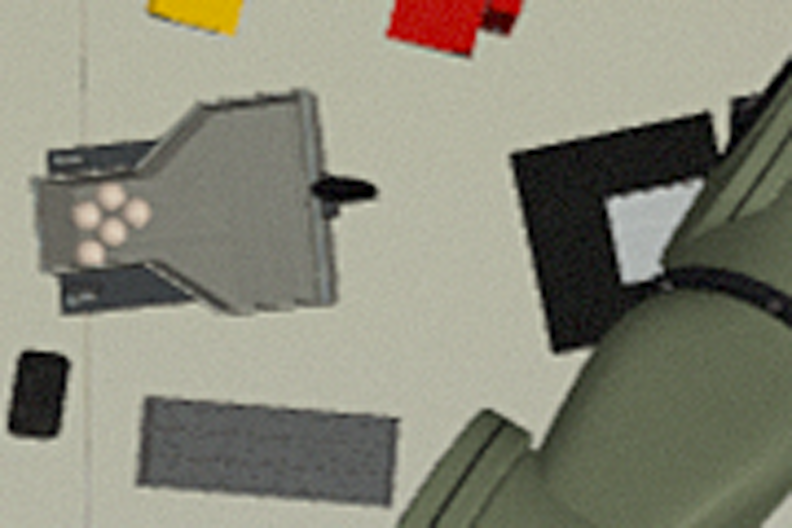

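```bash
cat >> h.py <<'E'
class B: H=np.array([.5469,.111,.022]); yaw=-1.478; th=.2
def binpt(p):
    c,s=np.cos(B.yaw),np.sin(B.yaw); h=np.array([c,s,0]); 
    bx=np.cos(B.th)*h+np.sin(B.th)*np.array([0,0,1]); bz=-np.sin(B.th)*h+np.cos(B.th)*np.array([0,0,1.]); by=np.array([-s,c,0])
    return B.H+p[0]*bx+p[1]*by+(p[2]+.003)*bz
def scoop(X,Z,Y=0,rel=0):
    """tcp pose with lip at bin x=X (m), pan underside at Z above floor; rel: lip-up rotation rel. to bin"""
    c,s=np.cos(rel),np.sin(rel)
    # lip->tcp in scoop frame (x back, z up): (.077, .059)
    t=np.array([.077*c+.059*s, -.077*s+.059*c])
    return binpt([X+t[0],Y,Z+t[1]]),ori(B.yaw+np.pi,B.th-rel)
def sgo(*a,**k):
    p,o=scoop(*a,**k); print(a,k,p.round(3)); go(p,o)
E
python3 - <<'E'
from h import *
go([.545,-.2,.29],ori(1.664)); sgo(.07,.10)
E
```

```text
dp [12.6, 2.84, -6.52] dr [0.0, 0.003, 0.086] | n 14.5 5.0
(0.07, 0.1) {} [ 0.557 -0.     0.21 ]
dp [32.04, 7.61, 1.43] dr [0.009, -0.197, 0.087] | n 33.0 12.3
```

```bash
python3 -m creep '[{"dr":[0,0,0.01],"delta_pos":[1,0.3,-2],"grip":0.5},{"dr":[0,0,0.02],"delta_pos":[3,0.6,-4],"grip":0.5},{"dr":[0,0,0.03],"delta_pos":[5,1,-6.5],"grip":0.5},{"dr":[0,0,0.05],"delta_pos":[8,2,-6.5],"grip":0.5},{"dr":[0,0,0.065],"delta_pos":[12,3,-6.5],"grip":0.5},{"dr":[0,0,0.087],"delta_pos":[17,4,-6.5],"grip":0.5},{"dr":[0,0,0.087],"delta_pos":[22,5,-6.5],"grip":0.5},{"dr":[0,0,0.087],"delta_pos":[26,6,-6.5],"grip":0.5}]'
python3 - <<'E'
from h import *
sgo(.07,.10)
E
```

```text
t: 16.35
tool_pos: [0.5511, -0.059, 0.2871]
ee_rot: [-2.113, -2.322, 0.003]
wrist_force: [0.5, -0.3, -1.0]
finger_gap: 0.0128
(0.07, 0.1) {} [ 0.557 -0.     0.21 ]
dp [5.77, 1.19, 7.71] dr [-0.003, -0.201, 0.002] | n 9.7 11.5
```

```bash
python3 -m creep '[{"dr":[0,-0.02,0],"delta_pos":[2,0.3,0],"grip":0.5},{"dr":[0,-0.05,0],"delta_pos":[4,0.6,0],"grip":0.5},{"dr":[0,-0.1,0],"delta_pos":[5.8,1.2,1],"grip":0.5},{"dr":[0,-0.15,0],"delta_pos":[5.8,1.2,3],"grip":0.5},{"dr":[0,-0.2,0],"delta_pos":[5.8,1.2,5],"grip":0.5},{"dr":[0,-0.2,0],"delta_pos":[5.8,1.2,7],"grip":0.5},{"dr":[0,-0.2,0],"delta_pos":[5.8,1.2,7.7],"grip":0.5},{"dr":[0,-0.2,0],"delta_pos":[5.8,1.2,7.7],"grip":0.5}]'
python3 - <<'E'
from h import *
f=arm.grab_frame("wrist");save(f,"w9",(160,0,480,240),2.5);f=arm.grab_frame("side");save(f,"s9",(290,130,390,210),8)
E
```

```text
t: 17.35
tool_pos: [0.5578, -0.003, 0.2099]
ee_rot: [2.013, 2.21, -0.206]
wrist_force: [-0.6, -0.7, -1.3]
finger_gap: 0.0128
```

View pics/w9.png

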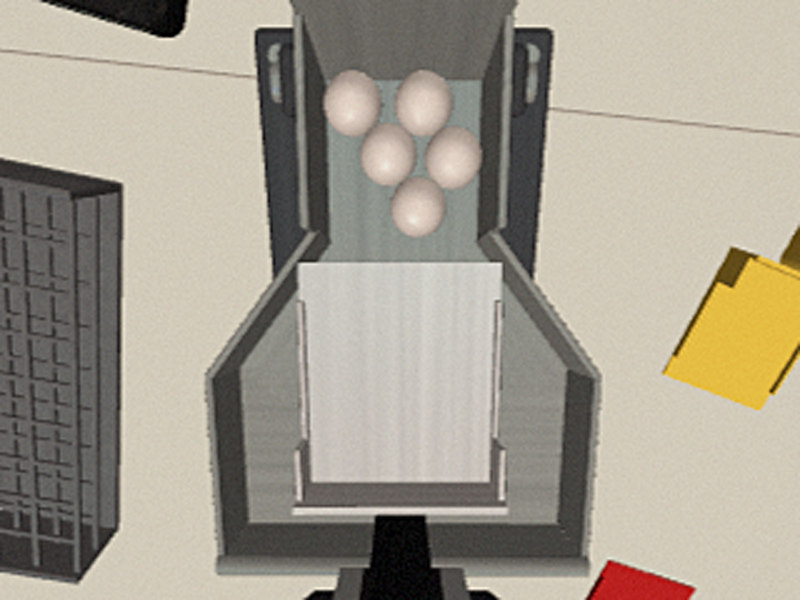

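View pics/s9.png

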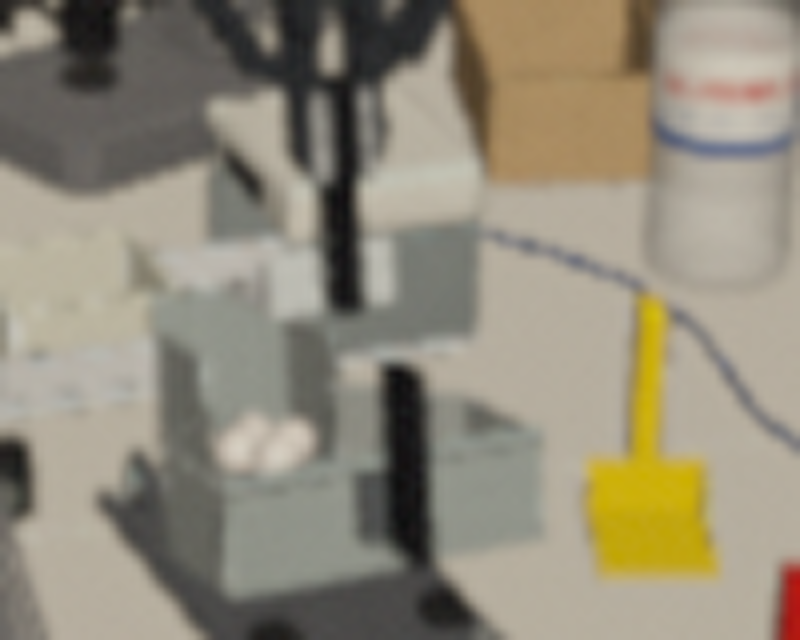

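```bash
python3 - <<'E'
from h import *
f=arm.grab_frame("wrist"); c=lambda L:np.array([(160+a/2.5,b/2.5) for a,b in L])
pts=[[0,-.03,0],[0,.03,0],[.18,-.07,0],[.18,.07,0],[.06,-.03,.066],[.06,.03,.066]]
px=c([(328,80),(482,80),(248,523),(565,523),(312,232),(497,232)])
def r(p):
    B.H=np.array([p[0],p[1],.022]);B.yaw=p[2];B.th=p[3]
    return (proj(f,np.array([binpt(np.array(q)) for q in pts]))-px).ravel()
for k in (4,6):
    def rr(p): return r(p).reshape(-1,2)[:k].ravel()
    s=least_squares(rr,[.5469,.111,-1.478,.2]); print(s.x,s.fun.round(1))
# scoop in tool frame: lip corners at pan top
S=arm.sense();R0=R.from_rotvec(S["ee_rot"]).as_matrix();p0=S["tool_pos"]
q=[[.077,-.028,.0574],[.077,.028,.0574],[.077-.0624,-.0264,.0574],[.077-.0624,.0264,.0574]]
print(((proj(f,np.array(q)@R0.T+p0)-[160,0])*2.5).round())
E
```

```text
[ 0.54935385  0.1106731  -1.47291254  0.23949784] [ 0.1 -0.2  0.1 -0.6  0.6  0.7 -0.8  0.4]
[ 0.54920764  0.10943662 -1.47247418  0.19593229] [-0.1  1.4 -0.3  1.   2.  -0.2 -2.6 -0.6  0.  -0.8  0.7 -1.2]
[[297. 258.]
 [500. 258.]
 [310. 478.]
 [487. 478.]]
```

```bash
sed -i 's/class B:.*/class B: H=np.array([.548,.110,.022]); yaw=-1.475; th=.21/' h.py; python3 - <<'E'
from h import *
sgo(.072,.02); sgo(.072,.005)
E
```

```text
(0.072, 0.02) {} [ 0.56  -0.018  0.133]
dp [0.06, 0.1, 7.84] dr [-0.003, -0.01, -0.003] | n 7.8 0.6
(0.072, 0.005) {} [ 0.561 -0.021  0.119]
dp [0.05, 0.1, 9.34] dr [-0.003, -0.01, -0.003] | n 9.3 0.6
```

```bash
python3 -m creep '[{"dr":[0,-0.01,0],"delta_pos":[0,0.1,1.5],"grip":0.5},{"dr":[0,-0.01,0],"delta_pos":[0,0.1,3],"grip":0.5},{"dr":[0,-0.01,0],"delta_pos":[0,0.1,4.5],"grip":0.5},{"dr":[0,-0.01,0],"delta_pos":[0,0.1,6],"grip":0.5},{"dr":[0,-0.01,0],"delta_pos":[0,0.1,7],"grip":0.5},{"dr":[0,-0.01,0],"delta_pos":[0,0.1,8],"grip":0.5},{"dr":[0,-0.01,0],"delta_pos":[0,0.1,8.5],"grip":0.5},{"dr":[0,-0.01,0],"delta_pos":[0,0.1,8.5],"grip":0.5}]'
python3 - <<'E'
from h import *
f=arm.grab_frame("wrist");save(f,"w10",(160,0,480,240),2.5);f=arm.grab_frame("side");save(f,"s10",(290,130,390,210),8)
E
```

```text
t: 18.5
tool_pos: [0.5602, -0.02, 0.126]
ee_rot: [2.008, 2.204, -0.216]
wrist_force: [-0.4, 0.2, -1.3]
finger_gap: 0.0126
```

View pics/w10.png

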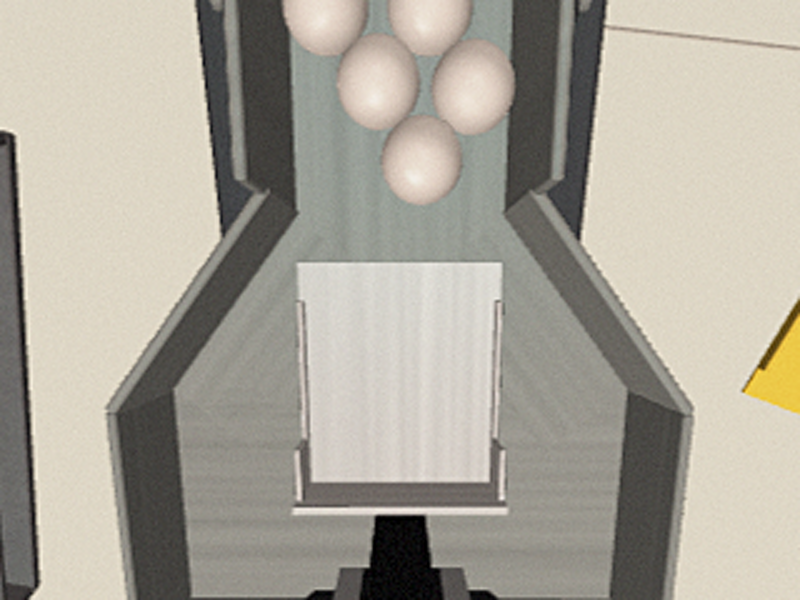

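View pics/s10.png

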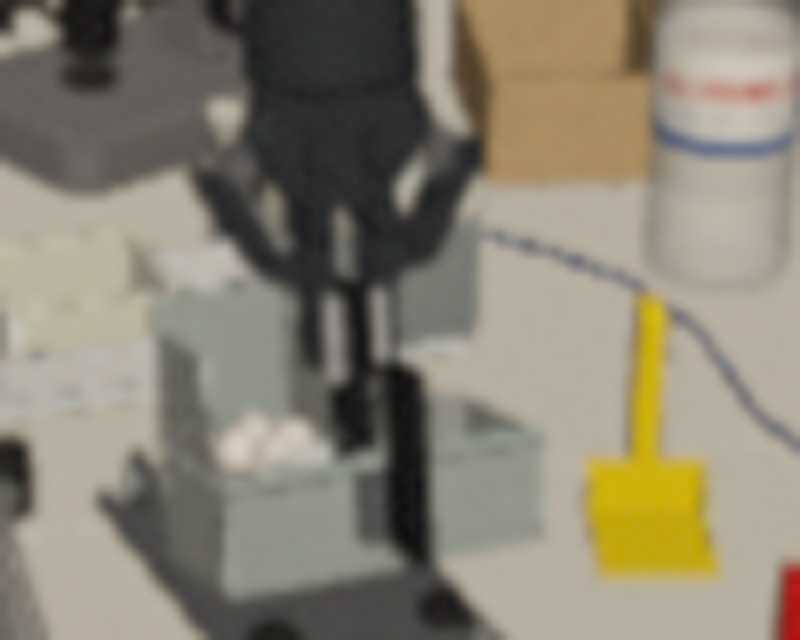

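```bash
python3 -m creep '[{"dr":[0,0,0],"delta_pos":[0,0.06,0.2],"grip":0.5},{"dr":[0,0,0],"delta_pos":[0,0.06,0.4],"grip":0.5},{"dr":[0,0,0],"delta_pos":[0,0.06,0.6],"grip":0.5},{"dr":[0,0,0],"delta_pos":[0,0.06,0.7],"grip":0.5},{"dr":[0,0,0],"delta_pos":[0,0.06,0.8],"grip":0.5},{"dr":[0,0,0],"delta_pos":[0,0.06,0.9],"grip":0.5},{"dr":[0,0,0],"delta_pos":[0,0.06,0.9],"grip":0.5},{"dr":[0,0,0],"delta_pos":[0,0.06,0.9],"grip":0.5}]'
python3 - <<'E'
from h import *
S=arm.sense(); p=np.array(S["tool_pos"])
B_=B
# lip in bin coords
R0=R.from_rotvec(S["ee_rot"]).as_matrix(); lip=R0@[.077,0,.059]+p
for th in (.19,.21,.23):
    B.th=th; o=binpt([0,0,0]); M=np.stack([binpt([1,0,0])-o,binpt([0,1,0])-o,binpt([0,0,1])-o],1)
    print(th,(M.T@(lip-o)*1000).round(1))
print(np.arcsin(-R0[2,0]))
E
```

```text
t: 19.6
tool_pos: [0.5609, -0.0218, 0.1174]
ee_rot: [2.007, 2.204, -0.216]
wrist_force: [0.5, -0.5, -1.1]
finger_gap: 0.013
0.19 [72.2  0.2  5.1]
0.21 [72.4  0.2  3.7]
0.23 [72.5  0.2  2.2]
0.21014854045691875
```

```bash
python3 -m creep '[{"dr":[0,0,0],"delta_pos":[0,0,0.1],"grip":0.5},{"dr":[0,0,0],"delta_pos":[0,0,0.15],"grip":0.5},{"dr":[0,0,0],"delta_pos":[0,0,0.2],"grip":0.5},{"dr":[0,0,0],"delta_pos":[0,0,0.2],"grip":0.5},{"dr":[0,0,0],"delta_pos":[0,0,0.2],"grip":0.5},{"dr":[0,0,0],"delta_pos":[0,0,0.2],"grip":0.5},{"dr":[0,0,0],"delta_pos":[0,0,0.2],"grip":0.5},{"dr":[0,0,0],"delta_pos":[0,0,0.2],"grip":0.5}]'
python3 -m creep '[{"dr":[0,0,0],"delta_pos":[0,0,0.05],"grip":0.5},{"dr":[0,0,0],"delta_pos":[0,0,0.1],"grip":0.5},{"dr":[0,0,0],"delta_pos":[0,0,0.1],"grip":0.5},{"dr":[0,0,0],"delta_pos":[0,0,0.1],"grip":0.5},{"dr":[0,0,0],"delta_pos":[0,0,0.1],"grip":0.5},{"dr":[0,0,0],"delta_pos":[0,0,0.1],"grip":0.5},{"dr":[0,0,0],"delta_pos":[0,0,0.1],"grip":0.5},{"dr":[0,0,0],"delta_pos":[0,0,0.1],"grip":0.5}]'
```

```text
t: 20.6
tool_pos: [0.561, -0.0222, 0.1154]
ee_rot: [2.008, 2.204, -0.216]
wrist_force: [0.5, -0.7, -1.2]
finger_gap: 0.0131
t: 21.6
tool_pos: [0.561, -0.0224, 0.1144]
ee_rot: [2.007, 2.204, -0.216]
wrist_force: [0.3, -0.1, -1.0]
finger_gap: 0.0134
```

```bash
python3 -m creep '[{"dr":[0,0,0],"delta_pos":[0,0,0.05],"grip":0.5},{"dr":[0,0,0],"delta_pos":[0,0,0.1],"grip":0.5},{"dr":[0,0,0],"delta_pos":[0,0,0.1],"grip":0.5},{"dr":[0,0,0],"delta_pos":[0,0,0.1],"grip":0.5},{"dr":[0,0,0],"delta_pos":[0,0,0.1],"grip":0.5},{"dr":[0,0,0],"delta_pos":[0,0,0.1],"grip":0.5},{"dr":[0,0,0],"delta_pos":[0,0,0.1],"grip":0.5},{"dr":[0,0,0],"delta_pos":[0,0,0.1],"grip":0.5}]'
python3 -m creep '[{"dr":[0,0,0],"delta_pos":[0,0,0.05],"grip":0.5},{"dr":[0,0,0],"delta_pos":[0,0,0.1],"grip":0.5},{"dr":[0,0,0],"delta_pos":[0,0,0.1],"grip":0.5},{"dr":[0,0,0],"delta_pos":[0,0,0.1],"grip":0.5},{"dr":[0,0,0],"delta_pos":[0,0,0.1],"grip":0.5},{"dr":[0,0,0],"delta_pos":[0,0,0.1],"grip":0.5},{"dr":[0,0,0],"delta_pos":[0,0,0.1],"grip":0.5},{"dr":[0,0,0],"delta_pos":[0,0,0.1],"grip":0.5}]'
python3 - <<'E'
from h import *
f=arm.grab_frame("wrist");save(f,"w11",(160,0,480,240),2.5)
print(arm.sense()["torque"],arm.sense()["wrist_force"])
E
```

```text
t: 22.6
tool_pos: [0.561, -0.0226, 0.1135]
ee_rot: [2.007, 2.204, -0.216]
wrist_force: [0.2, 0.1, -1.4]
finger_gap: 0.0133
t: 23.6
tool_pos: [0.5611, -0.0231, 0.1129]
ee_rot: [2.007, 2.203, -0.215]
wrist_force: [-2.2, -1.2, 7.3]
finger_gap: 0.0131
[0.09261944 0.43646716 0.00068658] [-1.91629421 -1.55655717  7.87330795]
```

View pics/w11.png

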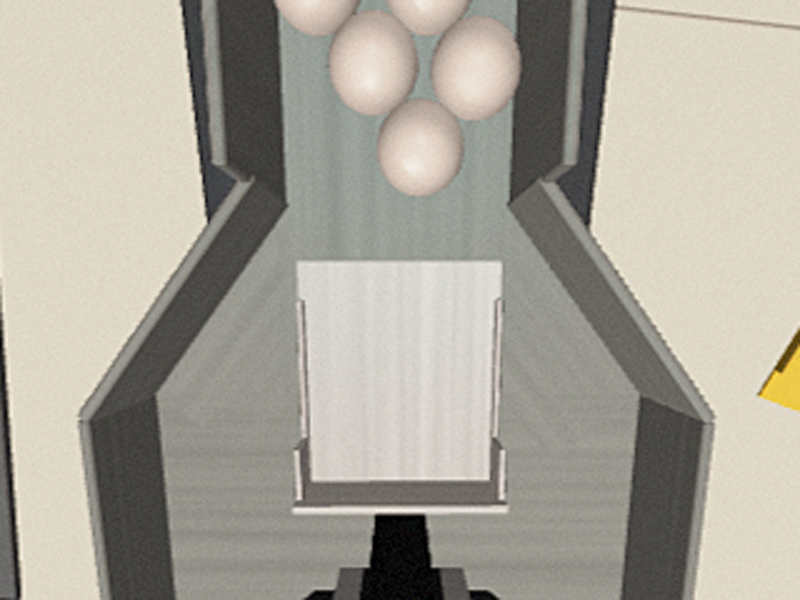

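```bash
python3 -m creep '[{"dr":[0,0,0],"delta_pos":[0,0,-0.04],"grip":0.5},{"dr":[0,0,0],"delta_pos":[0.3,0,-0.04],"grip":0.5},{"dr":[0,0,0],"delta_pos":[0.7,0,-0.04],"grip":0.5},{"dr":[0,0,0],"delta_pos":[1.1,0,-0.04],"grip":0.5},{"dr":[0,0,0],"delta_pos":[1.5,0,-0.04],"grip":0.5},{"dr":[0,0,0],"delta_pos":[1.8,0,-0.04],"grip":0.5},{"dr":[0,0,0],"delta_pos":[2,0,-0.04],"grip":0.5},{"dr":[0,0,0],"delta_pos":[2,0,-0.04],"grip":0.5}]'
python3 - <<'E'
from h import *
f=arm.grab_frame("wrist");save(f,"w12",(160,0,480,240),2.5)
E
```

```text
t: 24.65
tool_pos: [0.5595, -0.0035, 0.1091]
ee_rot: [2.007, 2.203, -0.215]
wrist_force: [-0.1, -1.9, 7.7]
finger_gap: 0.0127
```

View pics/w12.png

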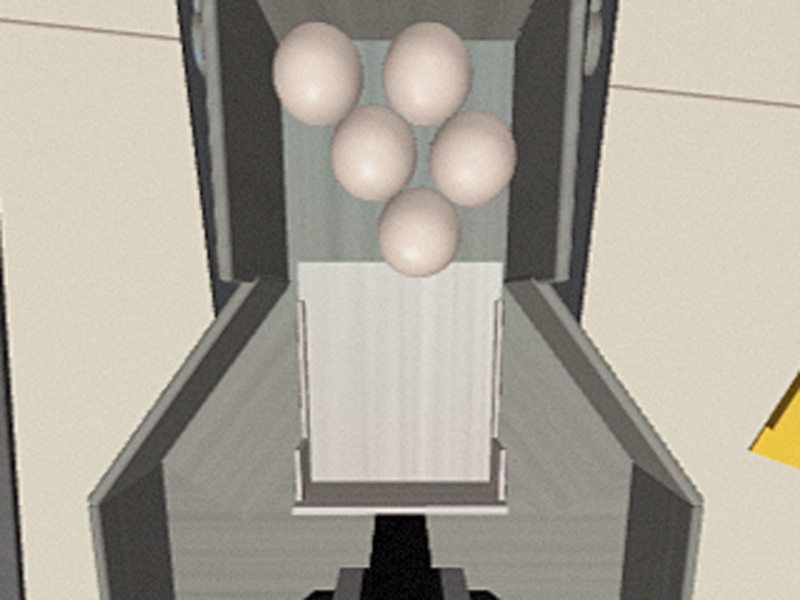

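```bash
python3 -m creep '[{"dr":[0,0,0],"delta_pos":[0.3,-0.03,-0.02],"grip":0.5},{"dr":[0,0,0],"delta_pos":[0.6,-0.03,-0.02],"grip":0.5},{"dr":[0,0,0],"delta_pos":[0.9,-0.03,-0.02],"grip":0.5},{"dr":[0,0,0],"delta_pos":[1.2,-0.03,-0.02],"grip":0.5},{"dr":[0,0,0],"delta_pos":[1.5,-0.03,-0.02],"grip":0.5},{"dr":[0,0,0],"delta_pos":[1.8,-0.03,-0.02],"grip":0.5},{"dr":[0,0,0],"delta_pos":[2.1,-0.03,-0.02],"grip":0.5},{"dr":[0,0,0],"delta_pos":[2.4,-0.03,-0.02],"grip":0.5}]'
python3 - <<'E'
from h import *
f=arm.grab_frame("wrist");save(f,"w13",(160,0,480,240),2.5)
E
```

```text
t: 25.7
tool_pos: [0.5571, 0.0193, 0.1045]
ee_rot: [2.007, 2.202, -0.216]
wrist_force: [-0.2, -5.2, 12.2]
finger_gap: 0.0129
```

View pics/w13.png

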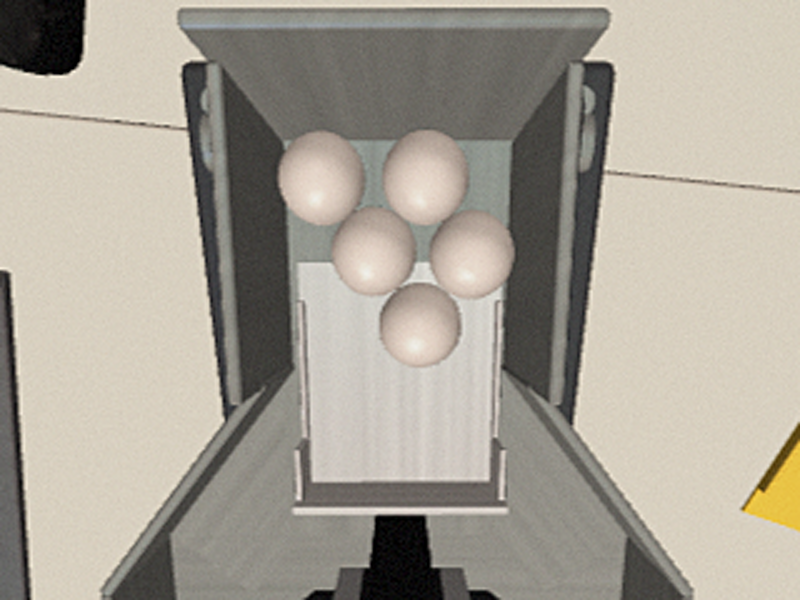

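```bash
python3 -m creep '[{"dr":[0,0,0],"delta_pos":[0.2,0,-0.05],"grip":0.5},{"dr":[0,0,0],"delta_pos":[0.4,0,-0.05],"grip":0.5},{"dr":[0,0,0],"delta_pos":[0.6,0,-0.05],"grip":0.5},{"dr":[0,0,0],"delta_pos":[0.8,0,-0.05],"grip":0.5},{"dr":[0,0,0],"delta_pos":[1.0,0,-0.05],"grip":0.5},{"dr":[0,0,0],"delta_pos":[1.2,0,-0.05],"grip":0.5},{"dr":[0,0,0],"delta_pos":[1.4,0,-0.05],"grip":0.5},{"dr":[0,0,0],"delta_pos":[1.6,0,-0.05],"grip":0.5}]'
python3 - <<'E'
from h import *
f=arm.grab_frame("wrist");save(f,"w14",(160,0,480,240),2.5)
E
```

```text
t: 26.75
tool_pos: [0.5555, 0.0349, 0.1015]
ee_rot: [2.007, 2.202, -0.216]
wrist_force: [-0.6, -6.1, 10.5]
finger_gap: 0.013
```

View pics/w14.png

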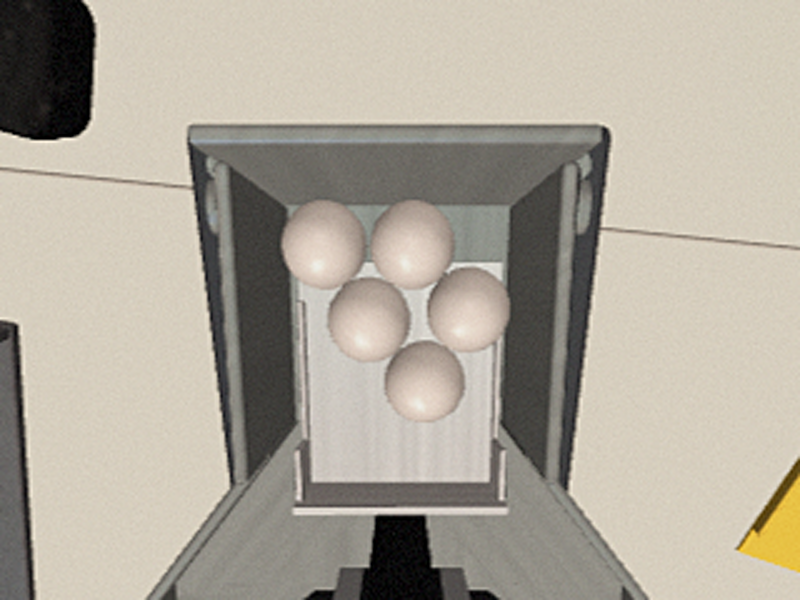

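```bash
python3 -m creep '[{"dr":[0,0,0],"delta_pos":[0.2,0,-0.03],"grip":0.5},{"dr":[0,0,0],"delta_pos":[0.4,0,-0.03],"grip":0.5},{"dr":[0,0,0],"delta_pos":[0.55,0,-0.03],"grip":0.5},{"dr":[0,0,0],"delta_pos":[0.7,0,-0.03],"grip":0.5},{"dr":[0,0,0],"delta_pos":[0.85,0,-0.03],"grip":0.5},{"dr":[0,0,0],"delta_pos":[1.0,0,-0.03],"grip":0.5},{"dr":[0,0,0],"delta_pos":[1.1,0,-0.03],"grip":0.5},{"dr":[0,0,0],"delta_pos":[1.1,0,-0.03],"grip":0.5}]'
python3 - <<'E'
from h import *
f=arm.grab_frame("wrist");save(f,"w15",(160,0,480,240),2.5)
E
```

```text
t: 27.8
tool_pos: [0.5542, 0.0464, 0.0992]
ee_rot: [2.007, 2.203, -0.216]
wrist_force: [-1.0, -4.5, 7.6]
finger_gap: 0.0132
```

View pics/w15.png

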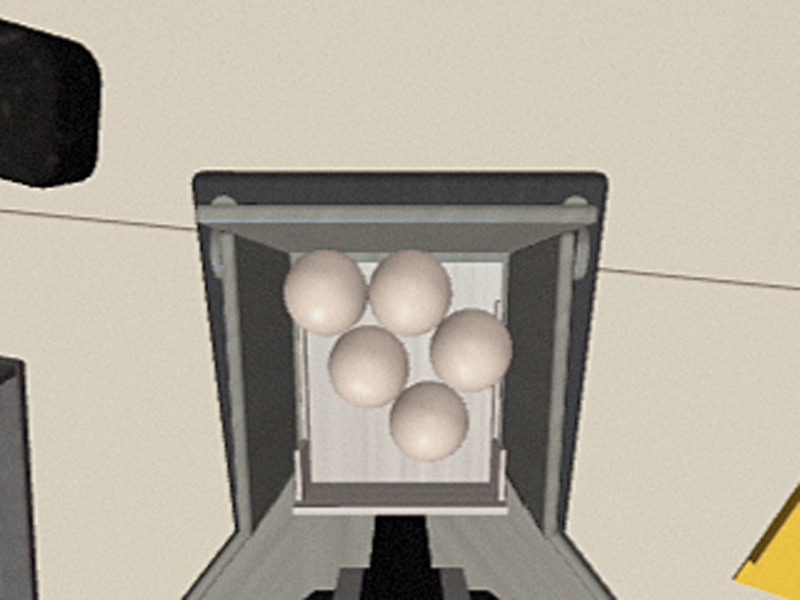

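```bash
cat >> h.py <<'E'
def lipbin():
    S=arm.sense(); p=np.array(S["tool_pos"]); R0=R.from_rotvec(S["ee_rot"]).as_matrix(); lip=R0@[.077,0,.059]+p
    o=binpt([0,0,0]); M=np.stack([binpt([1,0,0])-o,binpt([0,1,0])-o,binpt([0,0,1])-o],1)
    return M.T@(lip-o), np.arcsin(-R0[2,0])
E
python3 - <<'E'
from h import *
l,t=lipbin(); print(l*1000,t)
X,Y,Z=l
for rel in (.1,.2,.3,.41): sgo(X-.001,Z+.09*np.sin(rel)+.001,Y,rel)
E
```

```text
[1.62263081 0.06308549 0.09524178] 0.21052103052503002
(np.float64(0.0006226308063584987), np.float64(0.010080249278624526), np.float64(6.308549019857242e-05), 0.1) {} [0.555 0.042 0.102]
dp [-0.45, -0.0, -0.2] dr [-0.004, 0.101, -0.003] | n 0.5 5.8
(np.float64(0.0006226308063584987), np.float64(0.018975481551965503), np.float64(6.308549019857242e-05), 0.2) {} [0.555 0.038 0.103]
dp [-0.92, -0.0, -0.24] dr [-0.004, 0.201, -0.003] | n 1.0 11.5
(np.float64(0.0006226308063584987), np.float64(0.027692060379930553), np.float64(6.308549019857242e-05), 0.3) {} [0.555 0.034 0.104]
dp [-1.3, -0.0, -0.22] dr [-0.004, 0.301, -0.003] | n 1.3 17.2
(np.float64(0.0006226308063584987), np.float64(0.03697008129900805), np.float64(6.308549019857242e-05), 0.41) {} [0.556 0.031 0.104]
dp [-1.62, -0.0, -0.12] dr [-0.004, 0.411, -0.003] | n 1.6 23.5
```

```bash
python3 -m creep '[{"dr":[0,0.03,0],"delta_pos":[-0.08,0,-0.15],"grip":0.5},{"dr":[0,0.07,0],"delta_pos":[-0.27,0,-0.22],"grip":0.5},{"dr":[0,0.1,0],"delta_pos":[-0.42,0,-0.25],"grip":0.5},{"dr":[0,0.15,0],"delta_pos":[-0.67,0,-0.28],"grip":0.5},{"dr":[0,0.2,0],"delta_pos":[-0.9,0,-0.3],"grip":0.5},{"dr":[0,0.25,0],"delta_pos":[-1.1,0,-0.3],"grip":0.5},{"dr":[0,0.3,0],"delta_pos":[-1.28,0,-0.3],"grip":0.5},{"dr":[0,0.35,0],"delta_pos":[-1.44,0,-0.25],"grip":0.5}]'
python3 - <<'E'
from h import *
f=arm.grab_frame("wrist");save(f,"w16",(160,0,480,240),2.5)
l,t=lipbin(); print(l*1000,t)
X,Y,Z=l
for rel in (.41,.46): sgo(X-.001,.04+.0+.09*np.sin(rel),Y,rel)
E
```

```text
t: 28.85
tool_pos: [0.5555, 0.033, 0.1046]
ee_rot: [-2.042, -2.24, -0.142]
wrist_force: [-0.2, -0.8, -1.8]
finger_gap: 0.0134
[ 1.90030569  0.33859046 32.50729468] -0.14363674364098047
(np.float64(0.0009003056858426189), np.float64(0.07587483951859805), np.float64(0.0003385904616187364), 0.41) {} [0.555 0.039 0.142]
dp [1.28, 0.01, -3.59] dr [-0.002, 0.056, -0.006] | n 3.8 3.2
(np.float64(0.0009003056858426189), np.float64(0.07995532962689678), np.float64(0.0003385904616187364), 0.46) {} [0.555 0.038 0.141]
dp [1.15, 0.02, -3.57] dr [-0.002, 0.106, -0.006] | n 3.7 6.1
```

View pics/w16.png

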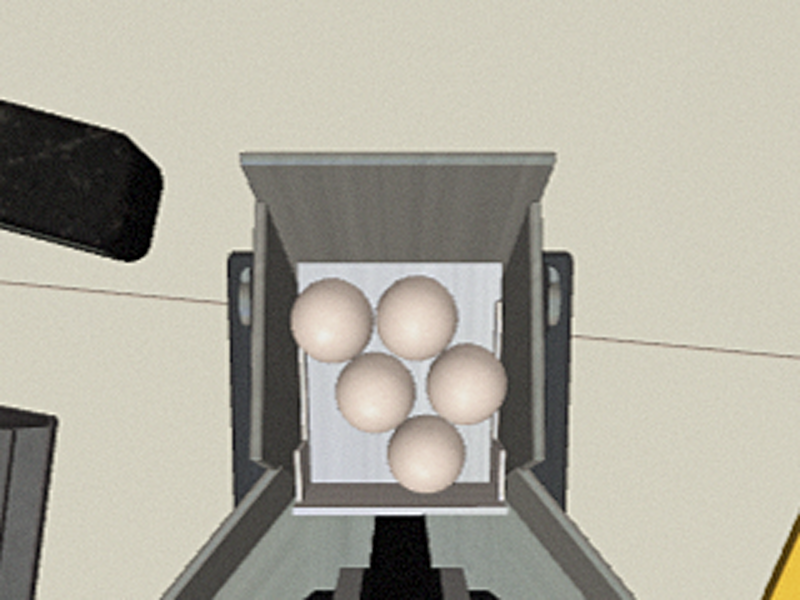

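```bash
python3 -m creep '[{"dr":[0,0.02,0],"delta_pos":[0.1,0,-0.5],"grip":0.5},{"dr":[0,0.04,0],"delta_pos":[0.2,0,-1.2],"grip":0.5},{"dr":[0,0.06,0],"delta_pos":[0.3,0,-2.2],"grip":0.5},{"dr":[0,0.08,0],"delta_pos":[0.45,0,-3.5],"grip":0.5},{"dr":[0,0.1,0],"delta_pos":[0.65,0,-5],"grip":0.5},{"dr":[0,0.12,0],"delta_pos":[0.85,0,-6.5],"grip":0.5},{"dr":[0,0.12,0],"delta_pos":[1.05,0,-8],"grip":0.5},{"dr":[0,0.12,0],"delta_pos":[1.15,0,-8.8],"grip":0.5}]'
python3 -m creep '[{"dr":[0,0,0],"delta_pos":[0.25,0,-1],"grip":0.5},{"dr":[0,0,0],"delta_pos":[0.5,0,-2],"grip":0.5},{"dr":[0,0,0],"delta_pos":[0.8,0,-3],"grip":0.5},{"dr":[0,0,0],"delta_pos":[1.05,0,-4],"grip":0.5},{"dr":[0,0,0],"delta_pos":[1.3,0,-5],"grip":0.5},{"dr":[0,0,0],"delta_pos":[1.5,0,-5.8],"grip":0.5},{"dr":[0,0,0],"delta_pos":[1.6,0,-6.2],"grip":0.5},{"dr":[0,0,0],"delta_pos":[1.6,0,-6.2],"grip":0.5}]'
python3 - <<'E'
from h import *
f=arm.grab_frame("wrist");save(f,"w17",(160,0,480,240),2.5)
f=arm.grab_frame("top");save(f,"t17",(180,120,340,240),5)
print(arm.sense()['q'].round(2))
E
```

```text
t: 29.9
tool_pos: [0.5561, 0.0324, 0.1944]
ee_rot: [-1.979, -2.171, -0.256]
wrist_force: [-0.4, -0.5, -2.4]
finger_gap: 0.0133
t: 30.9
tool_pos: [0.5562, 0.0318, 0.2574]
ee_rot: [-1.978, -2.17, -0.255]
wrist_force: [-0.2, -1.0, -2.6]
finger_gap: 0.0128
[ 0.04  0.68 -0.02  1.49 -0.29  1.03  0.27]
```

View pics/w17.png

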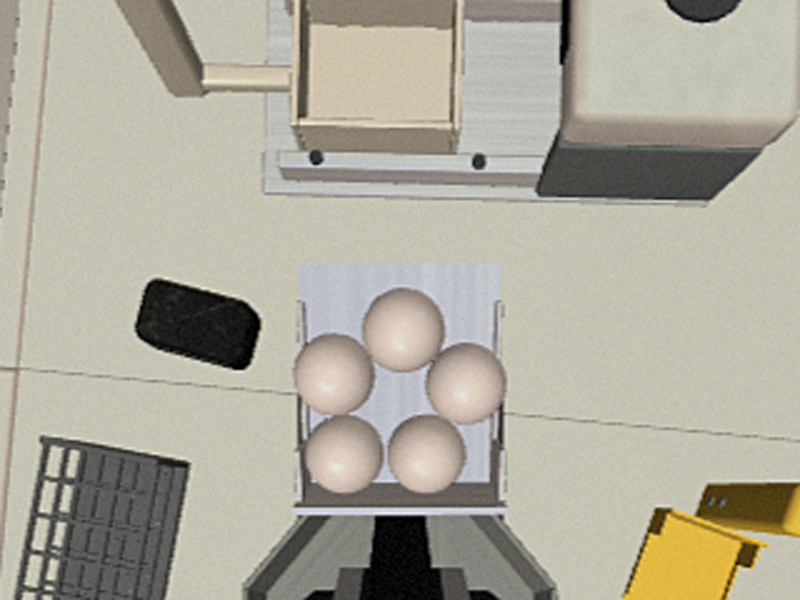

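View pics/t17.png

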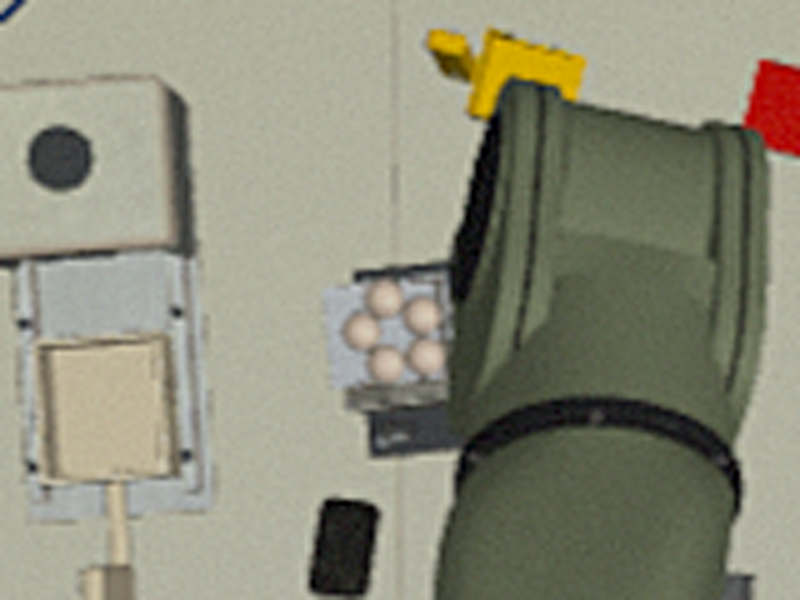

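```bash
python3 - <<'E'
from h import *
f=arm.grab_frame("wrist"); c=lambda a,b:(160+a/2.5,b/2.5)
for u in [(296,122),(458,125)]: print("rim near",atz(f,c(*u),.046).round(4))
for u in [(300,150),(455,152)]: print("near bottom?",atz(f,c(*u),.006).round(4))
for u in [(265,192),(705,206)]: print("plate",atz(f,c(*u),.0).round(4))
for u in [(203,66),(203,92)]: print("tail",atz(f,c(*u),.02).round(4))
print("lip px",((proj(f,R.from_rotvec(arm.sense()["ee_rot"]).as_matrix()@[.077,0,.0574]+arm.sense()["tool_pos"])-[160,0])*2.5).round())
f=arm.grab_frame("top")
for u in [(38,345),(167,338),(180,475),(48,480)]: print("top rim",atz(f,(180+u[0]/5,120+u[1]/5),.046).round(4))
E
```

```text
rim near [0.4802 0.2456 0.046 ]
rim near [0.5655 0.2517 0.046 ]
near bottom? [0.4759 0.2499 0.006 ]
near bottom? [0.5664 0.2569 0.006 ]
plate [0.4563 0.2259 0.    ]
plate [0.7171 0.2415 0.    ]
tail [0.4195 0.2856 0.02  ]
tail [0.4209 0.2709 0.02  ]
lip px [[399. 261.]]
top rim [0.5581 0.3223 0.046 ]
top rim [0.5614 0.2426 0.046 ]
top rim [0.4766 0.2346 0.046 ]
top rim [0.4745 0.316  0.046 ]
```

```bash
cat >> h.py <<'E'
def lipgo(L,t,yaw=1.655):
    o=ori(yaw,t); p=np.array(L)-o@[.077,0,.059]; print(L,t,"tcp",p.round(3)); go(p,o)
E
python3 - <<'E'
from h import *
S=arm.sense(); print((R.from_rotvec(S["ee_rot"]).as_matrix()@[.077,0,.059]+S["tool_pos"]).round(4))
lipgo([.519,.267,.17],-.255); lipgo([.519,.267,.08],-.22)
E
```

```text
[0.5476 0.121  0.2198]
[0.519, 0.267, 0.17] -0.255 tcp [0.527 0.178 0.208]
dp [13.06, -1.57, 8.58] dr [-0.006, -0.005, 0.007] | n 15.7 0.6
[0.519, 0.267, 0.08] -0.22 tcp [0.526 0.179 0.121]
dp [10.96, -1.53, 17.01] dr [-0.006, -0.04, 0.007] | n 20.3 2.3
```

```bash
python3 -m creep '[{"dr":[0,0,0],"delta_pos":[0.7,-0.1,0.3],"grip":0.5},{"dr":[0,0,0],"delta_pos":[2,-0.3,1],"grip":0.5},{"dr":[0,0,0],"delta_pos":[4,-0.5,2.2],"grip":0.5},{"dr":[0,0,0],"delta_pos":[6.2,-0.8,3.6],"grip":0.5},{"dr":[0,0,0],"delta_pos":[8.4,-1.1,5.2],"grip":0.5},{"dr":[0,0,0],"delta_pos":[10.5,-1.3,6.8],"grip":0.5},{"dr":[0,0,0],"delta_pos":[12.2,-1.5,8],"grip":0.5},{"dr":[0,0,0],"delta_pos":[13.1,-1.6,8.6],"grip":0.5}]'
python3 - <<'E'
from h import *
f=arm.grab_frame("wrist");save(f,"w18",(160,0,480,240),2.5)
lipgo([.519,.267,.075],-.2)
E
```

```text
t: 32.1
tool_pos: [0.5257, 0.1797, 0.2075]
ee_rot: [-1.977, -2.171, -0.254]
wrist_force: [0.2, -0.4, -1.5]
finger_gap: 0.0132
[0.519, 0.267, 0.075] -0.2 tcp [0.526 0.18  0.118]
dp [-2.36, 0.12, 8.67] dr [-0.006, -0.06, 0.009] | n 9.0 3.5
```

View pics/w18.png

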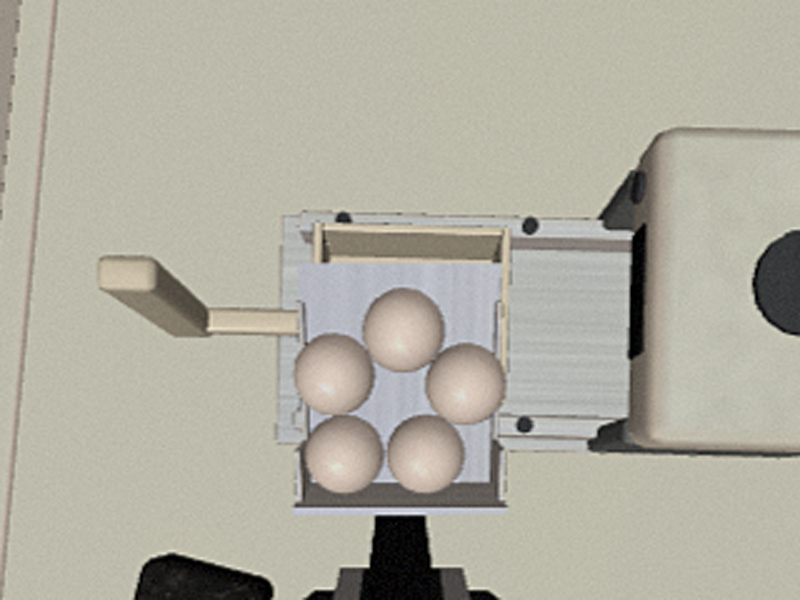

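```bash
python3 -m creep '[{"dr":[0,0,0],"delta_pos":[-0.2,0,0.6],"grip":0.5},{"dr":[0,-0.01,0],"delta_pos":[-0.4,0.1,1.8],"grip":0.5},{"dr":[0,-0.02,0],"delta_pos":[-0.8,0.2,3.2],"grip":0.5},{"dr":[0,-0.03,0],"delta_pos":[-1.2,0.3,4.6],"grip":0.5},{"dr":[0,-0.04,0],"delta_pos":[-1.6,0.3,6],"grip":0.5},{"dr":[0,-0.05,0],"delta_pos":[-2,0.3,7.3],"grip":0.5},{"dr":[0,-0.06,0],"delta_pos":[-2.3,0.3,8.3],"grip":0.5},{"dr":[0,-0.06,0],"delta_pos":[-2.36,0.3,8.67],"grip":0.5}]'
python3 - <<'E'
from h import *
f=arm.grab_frame("wrist");save(f,"w19",(160,0,480,240),2.5)
f=arm.grab_frame("side");save(f,"s19",(260,130,360,200),8)
for u in [(0,0)]: pass
lipgo([.521,.267,.056],-.05);lipgo([.521,.267,.054],0)
E
```

```text
t: 33.15
tool_pos: [0.5288, 0.1782, 0.1174]
ee_rot: [-2.011, -2.206, -0.197]
wrist_force: [-0.2, 0.5, -2.1]
finger_gap: 0.0128
[0.521, 0.267, 0.056] -0.05 tcp [0.528 0.187 0.111]
dp [0.79, -0.04, 0.85] dr [-0.005, -0.15, 0.008] | n 1.2 8.6
[0.521, 0.267, 0.054] 0 tcp [0.527 0.19  0.113]
dp [1.1, -0.04, 0.71] dr [-0.005, -0.2, 0.008] | n 1.3 11.5
```

View pics/w19.png

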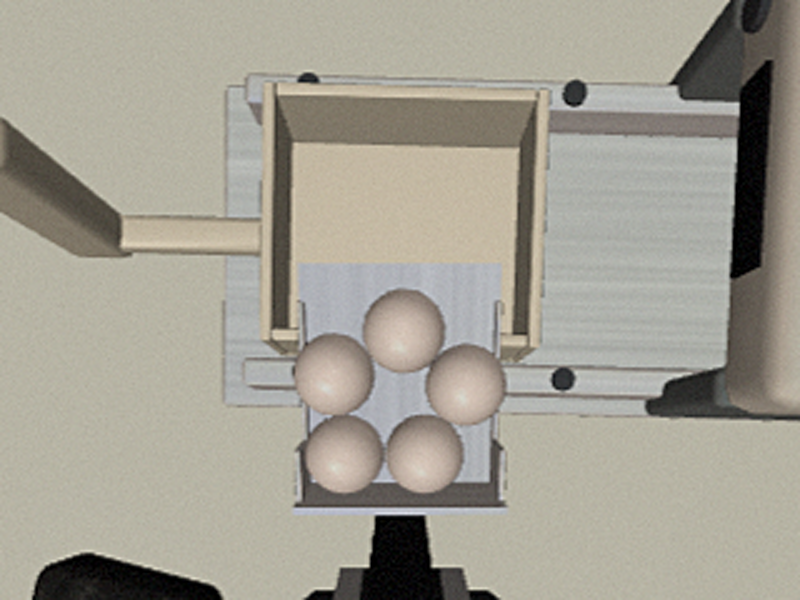

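View pics/s19.png

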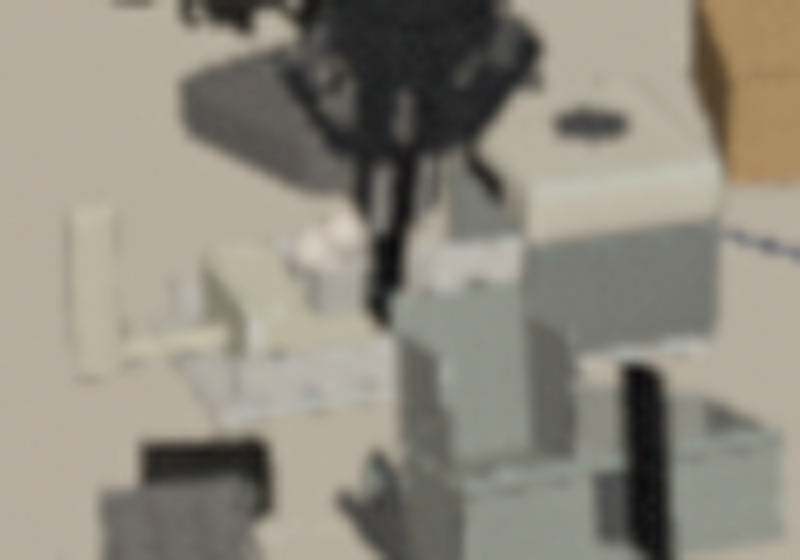

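```bash
python3 -m creep '[{"dr":[0,-0.02,0],"delta_pos":[0.1,0,0.1],"grip":0.5},{"dr":[0,-0.04,0],"delta_pos":[0.2,0,0.25],"grip":0.5},{"dr":[0,-0.06,0],"delta_pos":[0.3,0,0.4],"grip":0.5},{"dr":[0,-0.08,0],"delta_pos":[0.4,0,0.55],"grip":0.5},{"dr":[0,-0.1,0],"delta_pos":[0.5,0,0.65],"grip":0.5},{"dr":[0,-0.12,0],"delta_pos":[0.6,0,0.75],"grip":0.5},{"dr":[0,-0.14,0],"delta_pos":[0.7,0,0.82],"grip":0.5},{"dr":[0,-0.15,0],"delta_pos":[0.79,0,0.85],"grip":0.5}]'
python3 - <<'E'
from h import *
for t in (-.03,0,.03,.06,.1,.15,.2,.3): lipgo([.521,.267,.055],t)
E
```

```text
t: 34.25
tool_pos: [0.528, 0.1878, 0.1112]
ee_rot: [-2.089, -2.294, -0.047]
wrist_force: [-0.4, -0.1, -2.4]
finger_gap: 0.0133
[0.521, 0.267, 0.055] -0.03 tcp [0.528 0.189 0.112]
dp [0.08, -0.03, -0.04] dr [-0.004, -0.019, 0.009] | n 0.1 1.2
[0.521, 0.267, 0.055] 0 tcp [0.527 0.19  0.114]
dp [0.27, -0.03, -0.27] dr [-0.004, -0.049, 0.009] | n 0.4 2.9
[0.521, 0.267, 0.055] 0.03 tcp [0.527 0.192 0.116]
dp [0.46, -0.03, -0.49] dr [-0.004, -0.079, 0.009] | n 0.7 4.6
[0.521, 0.267, 0.055] 0.06 tcp [0.527 0.194 0.119]
dp [0.66, -0.03, -0.7] dr [-0.003, -0.109, 0.009] | n 1.0 6.3
[0.521, 0.267, 0.055] 0.1 tcp [0.527 0.197 0.121]
dp [0.93, -0.03, -0.97] dr [-0.003, -0.149, 0.009] | n 1.3 8.6
[0.521, 0.267, 0.055] 0.15 tcp [0.527 0.2   0.125]
dp [1.29, -0.03, -1.3] dr [-0.003, -0.199, 0.009] | n 1.8 11.4
[0.521, 0.267, 0.055] 0.2 tcp [0.526 0.203 0.128]
dp [1.66, -0.03, -1.61] dr [-0.003, -0.249, 0.009] | n 2.3 14.3
[0.521, 0.267, 0.055] 0.3 tcp [0.526 0.211 0.134]
dp [2.45, -0.02, -2.17] dr [-0.002, -0.349, 0.009] | n 3.3 20.0
```

```bash
python3 -m creep '[{"dr":[0,-0.02,0],"delta_pos":[0.08,0,-0.04],"grip":0.5},{"dr":[0,-0.035,0],"delta_pos":[0.17,0,-0.15],"grip":0.5},{"dr":[0,-0.05,0],"delta_pos":[0.27,0,-0.27],"grip":0.5},{"dr":[0,-0.065,0],"delta_pos":[0.36,0,-0.38],"grip":0.5},{"dr":[0,-0.08,0],"delta_pos":[0.46,0,-0.49],"grip":0.5},{"dr":[0,-0.095,0],"delta_pos":[0.56,0,-0.6],"grip":0.5},{"dr":[0,-0.11,0],"delta_pos":[0.66,0,-0.7],"grip":0.5},{"dr":[0,-0.11,0],"delta_pos":[0.66,0,-0.7],"grip":0.5}]'
python3 - <<'E'
from h import *
f=arm.grab_frame("wrist");save(f,"w20",(160,0,480,240),2.5)
for t in (.1,.15,.2,.3,.4): lipgo([.521,.267,.055],t)
E
```

```text
t: 35.25
tool_pos: [0.5275, 0.1941, 0.1185]
ee_rot: [2.086, 2.291, -0.067]
wrist_force: [0.6, 0.6, -2.0]
finger_gap: 0.0132
[0.521, 0.267, 0.055] 0.1 tcp [0.527 0.197 0.121]
dp [0.26, -0.03, -0.3] dr [-0.003, -0.04, 0.009] | n 0.4 2.3
[0.521, 0.267, 0.055] 0.15 tcp [0.527 0.2   0.125]
dp [0.58, -0.03, -0.67] dr [-0.003, -0.09, 0.009] | n 0.9 5.2
[0.521, 0.267, 0.055] 0.2 tcp [0.526 0.203 0.128]
dp [0.92, -0.02, -1.02] dr [-0.002, -0.14, 0.009] | n 1.4 8.0
[0.521, 0.267, 0.055] 0.3 tcp [0.526 0.211 0.134]
dp [1.64, -0.02, -1.66] dr [-0.002, -0.24, 0.009] | n 2.3 13.7
[0.521, 0.267, 0.055] 0.4 tcp [0.525 0.219 0.139]
dp [2.42, -0.02, -2.23] dr [-0.002, -0.34, 0.009] | n 3.3 19.5
```

View pics/w20.png

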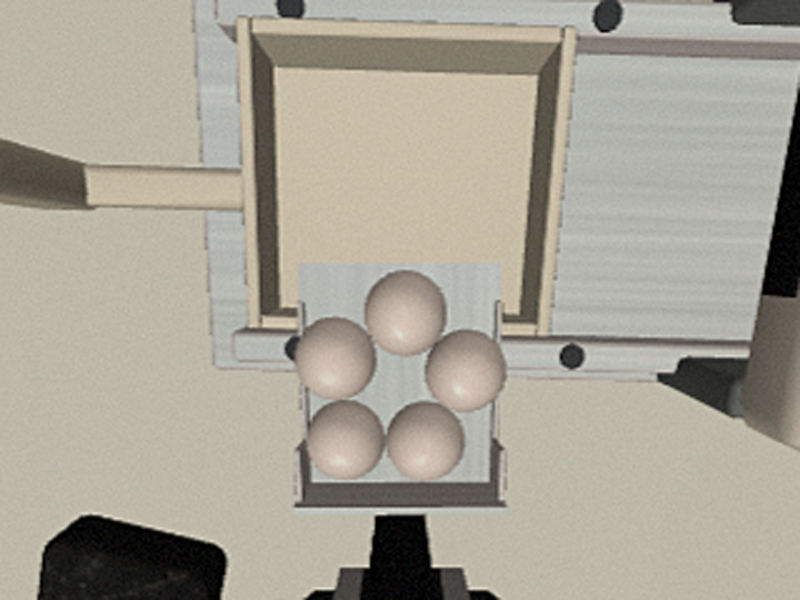

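```bash
python3 -m creep '[{"dr":[0,0,0],"delta_pos":[0,0,0],"grip":0.5},{"dr":[0,-0.01,0],"delta_pos":[0.07,0,-0.08],"grip":0.5},{"dr":[0,-0.02,0],"delta_pos":[0.13,0,-0.15],"grip":0.5},{"dr":[0,-0.03,0],"delta_pos":[0.2,0,-0.23],"grip":0.5},{"dr":[0,-0.04,0],"delta_pos":[0.26,0,-0.3],"grip":0.5},{"dr":[0,-0.05,0],"delta_pos":[0.33,0,-0.37],"grip":0.5},{"dr":[0,-0.07,0],"delta_pos":[0.45,0,-0.52],"grip":0.5},{"dr":[0,-0.09,0],"delta_pos":[0.58,0,-0.67],"grip":0.5}]'
python3 - <<'E'
from h import *
f=arm.grab_frame("wrist");save(f,"w21",(160,0,480,240),2.5)
for t in (.2,.3,.4): lipgo([.521,.267,.055],t)
E
```

```text
t: 36.3
tool_pos: [0.527, 0.2, 0.125]
ee_rot: [2.039, 2.238, -0.159]
wrist_force: [-0.4, 0.4, -1.2]
finger_gap: 0.0131
[0.521, 0.267, 0.055] 0.2 tcp [0.526 0.203 0.128]
dp [0.21, -0.02, -0.35] dr [-0.002, -0.048, 0.01] | n 0.4 2.8
[0.521, 0.267, 0.055] 0.3 tcp [0.526 0.211 0.134]
dp [0.88, -0.02, -1.06] dr [-0.001, -0.148, 0.01] | n 1.4 8.5
[0.521, 0.267, 0.055] 0.4 tcp [0.525 0.219 0.139]
dp [1.61, -0.01, -1.7] dr [-0.001, -0.248, 0.01] | n 2.3 14.2
```

View pics/w21.png

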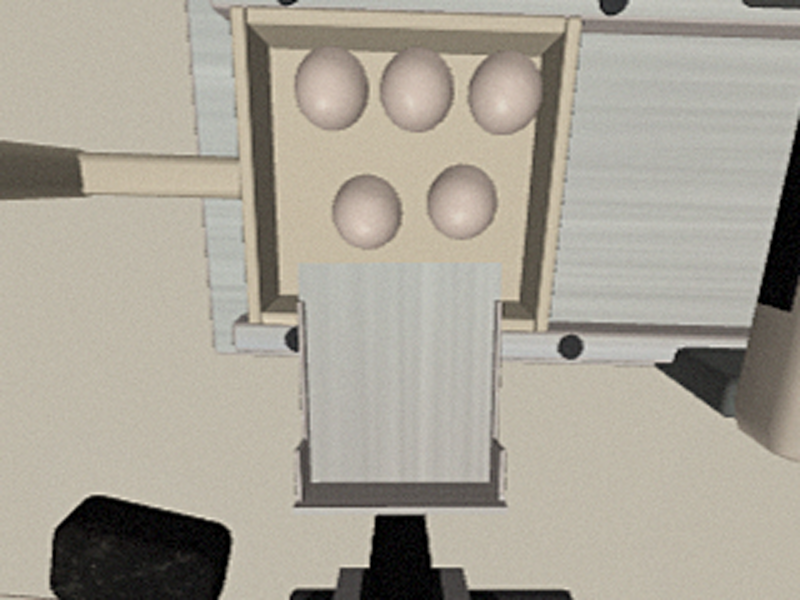

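```bash
python3 -m creep '[{"dr":[0,0,0],"delta_pos":[-0.2,0,-1],"grip":0.5},{"dr":[0,0,0],"delta_pos":[-0.4,0,-3],"grip":0.5},{"dr":[0,0.03,0],"delta_pos":[-0.8,0,-6],"grip":0.5},{"dr":[0,0.06,0],"delta_pos":[-1.5,0,-9],"grip":0.5},{"dr":[0,0.1,0],"delta_pos":[-3,0,-12],"grip":0.5},{"dr":[0,0.14,0],"delta_pos":[-6,0,-14],"grip":0.5},{"dr":[0,0.155,0],"delta_pos":[-9,0,-14],"grip":0.5},{"dr":[0,0.155,0],"delta_pos":[-12,0,-14],"grip":0.5}]'
python3 - <<'E'
from h import *
f=arm.grab_frame("wrist");save(f,"w22");f=arm.grab_frame("top");save(f,"t22",(160,120,320,240),5)
go([.545,-.20,.27],ori(1.70))
E
```

```text
t: 37.35
tool_pos: [0.5366, 0.1009, 0.2824]
ee_rot: [-2.113, -2.317, -0.003]
wrist_force: [-0.2, -0.1, -1.0]
finger_gap: 0.0134
dp [-29.85, -1.83, 1.16] dr [-0.002, -0.004, -0.041] | n 29.9 2.4
```

View pics/w22.png

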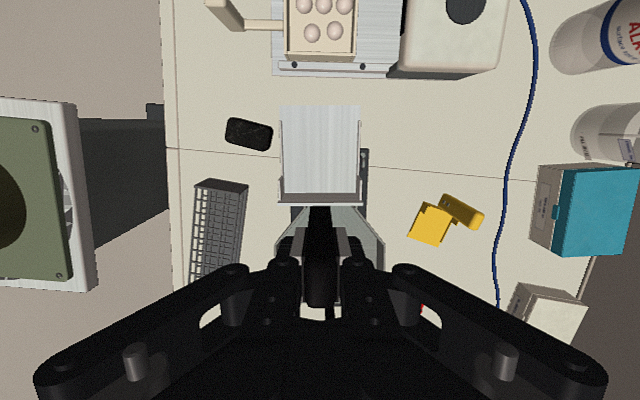

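View pics/t22.png

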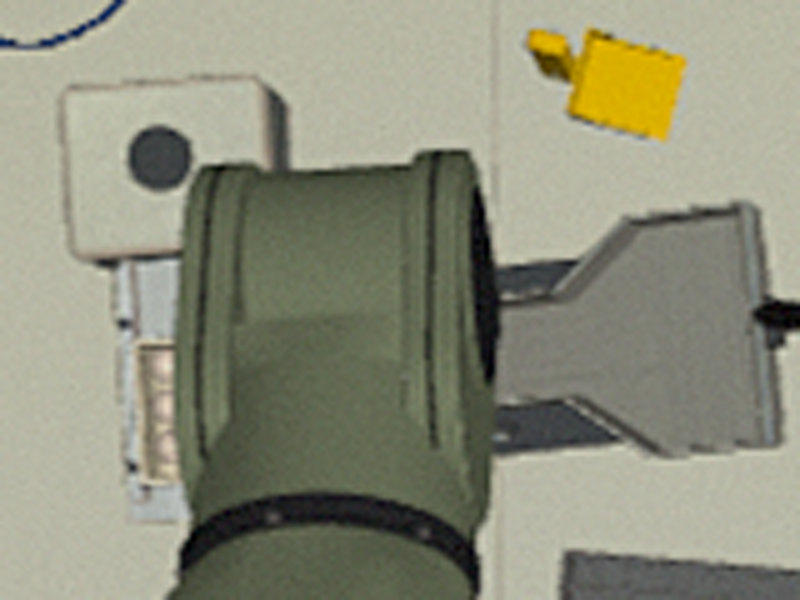

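```bash
python3 -m creep '[{"dr":[0,0,0],"delta_pos":[-2,0,0],"grip":0.5},{"dr":[0,0,-0.01],"delta_pos":[-6,-0.3,0],"grip":0.5},{"dr":[0,0,-0.02],"delta_pos":[-11,-0.6,0],"grip":0.5},{"dr":[0,0,-0.03],"delta_pos":[-16,-1,0],"grip":0.5},{"dr":[0,0,-0.04],"delta_pos":[-21,-1.3,0.2],"grip":0.5},{"dr":[0,0,-0.04],"delta_pos":[-26,-1.6,0.5],"grip":0.5},{"dr":[0,0,-0.04],"delta_pos":[-29,-1.8,1],"grip":0.5},{"dr":[0,0,-0.04],"delta_pos":[-30,-1.8,1.2],"grip":0.5}]'
python3 - <<'E'
from h import *
go([.548,-.332,.11],ori(1.70));go([.548,-.332,.066],ori(1.70))
E
```

```text
t: 38.45
tool_pos: [0.5457, -0.1999, 0.2676]
ee_rot: [-2.068, -2.357, 0.0]
wrist_force: [0.4, 0.2, -0.3]
finger_gap: 0.0129
dp [-13.2, -1.43, 15.71] dr [-0.004, -0.005, 0.002] | n 20.6 0.4
dp [-13.22, -1.41, 20.11] dr [-0.004, -0.005, 0.002] | n 24.1 0.4
```

```bash
python3 -m creep '[{"dr":[0,0,0],"delta_pos":[-4,-0.4,1],"grip":0.5},{"dr":[0,0,0],"delta_pos":[-8,-0.8,3],"grip":0.5},{"dr":[0,0,0],"delta_pos":[-11,-1.2,6],"grip":0.5},{"dr":[-0.004,-0.005,0],"delta_pos":[-13.2,-1.4,9],"grip":0.5},{"dr":[-0.004,-0.005,0],"delta_pos":[-13.2,-1.4,12.5],"grip":0.5},{"dr":[-0.004,-0.005,0],"delta_pos":[-13.2,-1.4,16],"grip":0.5},{"dr":[-0.004,-0.005,0],"delta_pos":[-13.2,-1.4,18.5],"grip":0.5},{"dr":[-0.004,-0.005,0],"delta_pos":[-13.2,-1.4,19.8],"grip":0.5}]'
python3 - <<'E'
from h import *
f=arm.grab_frame("wrist");save(f,"w23"); go([.548,-.332,.0615],ori(1.70))
E
```

```text
t: 39.45
tool_pos: [0.5492, -0.3287, 0.0683]
ee_rot: [-2.067, -2.364, -0.001]
wrist_force: [-0.5, -0.1, -1.5]
finger_gap: 0.0131
dp [-0.33, -0.13, 0.58] dr [-0.001, -0.001, 0.004] | n 0.7 0.3
```

View pics/w23.png

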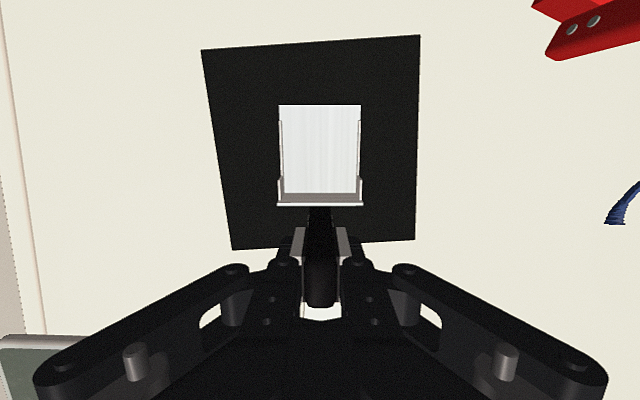

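Well centred on the mat (pan at (320,150), mat 202–420). Lower and release.

```bash
python3 -m creep '[{"dr":[0,0,0],"delta_pos":[-0.2,-0.1,0.2],"grip":0.5},{"dr":[0,0,0],"delta_pos":[-0.3,-0.1,0.35],"grip":0.5},{"dr":[0,0,0],"delta_pos":[-0.3,-0.1,0.45],"grip":0.5},{"dr":[0,0,0],"delta_pos":[-0.3,-0.1,0.52],"grip":0.5},{"dr":[0,0,0],"delta_pos":[-0.3,-0.1,0.58],"grip":0.5},{"dr":[0,0,0],"delta_pos":[-0.3,-0.1,0.58],"grip":0.5},{"dr":[0,0,0],"delta_pos":[-0.3,-0.1,0.58],"grip":0.5},{"dr":[0,0,0],"delta_pos":[-0.3,-0.1,0.58],"grip":0.5}]'
```

```text
t: 40.5
tool_pos: [0.5486, -0.3326, 0.0635]
ee_rot: [2.069, 2.364, 0.001]
wrist_force: [0.1, -0.1, -1.4]
finger_gap: 0.013
```

```bash
python3 -m creep '[{"dr":[0,0,0],"delta_pos":[0,0,0.05],"grip":0.5},{"dr":[0,0,0],"delta_pos":[0,0,0.1],"grip":0.5},{"dr":[0,0,0],"delta_pos":[0,0,0.15],"grip":0.5},{"dr":[0,0,0],"delta_pos":[0,0,0.15],"grip":0.5},{"dr":[0,0,0],"delta_pos":[0,0,0.15],"grip":0.5},{"dr":[0,0,0],"delta_pos":[0,0,0.15],"grip":0.5},{"dr":[0,0,0],"delta_pos":[0,0,0.15],"grip":0.5},{"dr":[0,0,0],"delta_pos":[0,0,0.15],"grip":0.5}]'
```

```text
t: 41.5
tool_pos: [0.5486, -0.3327, 0.0622]
ee_rot: [2.069, 2.363, 0.001]
wrist_force: [-1.4, -0.3, 4.7]
finger_gap: 0.0132
```

Contact. Open, and rise.

```bash
python3 -m creep '[{"dr":[0,0,0],"delta_pos":[0,0,0],"grip":1.8},{"dr":[0,0,0],"delta_pos":[0,0,0],"grip":2.5},{"dr":[0,0,0],"delta_pos":[0,0,0],"grip":4},{"dr":[0,0,0],"delta_pos":[0,0,0],"grip":5},{"dr":[0,0,0],"delta_pos":[0,0,0],"grip":5},{"dr":[0,0,0],"delta_pos":[0,0,0],"grip":5},{"dr":[0,0,0],"delta_pos":[0,0,-2],"grip":5},{"dr":[0,0,0],"delta_pos":[0,0,-4],"grip":5}]'
python3 -m creep '[{"dr":[0,0,0],"delta_pos":[0,0,-4],"grip":5},{"dr":[0,0,0],"delta_pos":[0,0,-8],"grip":5},{"dr":[0,0,0],"delta_pos":[0,0,-12],"grip":5},{"dr":[0,0,0],"delta_pos":[0,0,-16],"grip":5},{"dr":[0,0,0],"delta_pos":[2,0,-18],"grip":5},{"dr":[0,0,0],"delta_pos":[4,0,-18],"grip":5},{"dr":[0,0,0],"delta_pos":[6,0,-18],"grip":5},{"dr":[0,0,0],"delta_pos":[8,0,-18],"grip":5}]'
python3 - <<'E'
from h import *
f=arm.grab_frame("wrist");save(f,"w24");f=arm.grab_frame("side");save(f,"s24",(260,130,420,290),3.7)
f=arm.grab_frame("top");save(f,"t24",(240,140,420,260),4.4)
# bin handle grasp pose at th=.2
B.th=.2
p=binpt([.206,0,.075-.019]); print(p); 
E
```

```text
t: 42.5
tool_pos: [0.5487, -0.3328, 0.1038]
ee_rot: [2.069, 2.363, 0.001]
wrist_force: [-0.3, 1.1, -0.3]
finger_gap: 0.0497
t: 43.5
tool_pos: [0.5376, -0.2527, 0.2835]
ee_rot: [2.068, 2.362, 0.002]
wrist_force: [-0.0, 0.2, -0.0]
finger_gap: 0.0502
[ 0.56618995 -0.07930029  0.12074981]
```

View pics/w24.png

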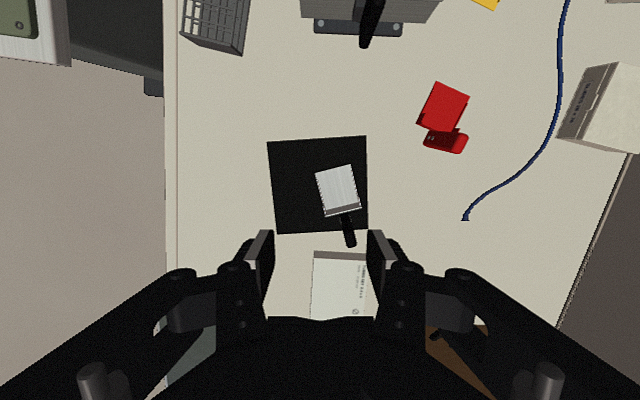

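View pics/s24.png

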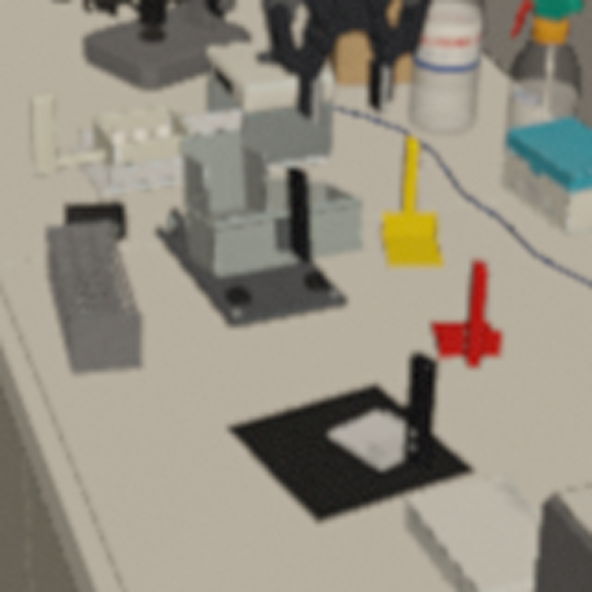

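View pics/t24.png

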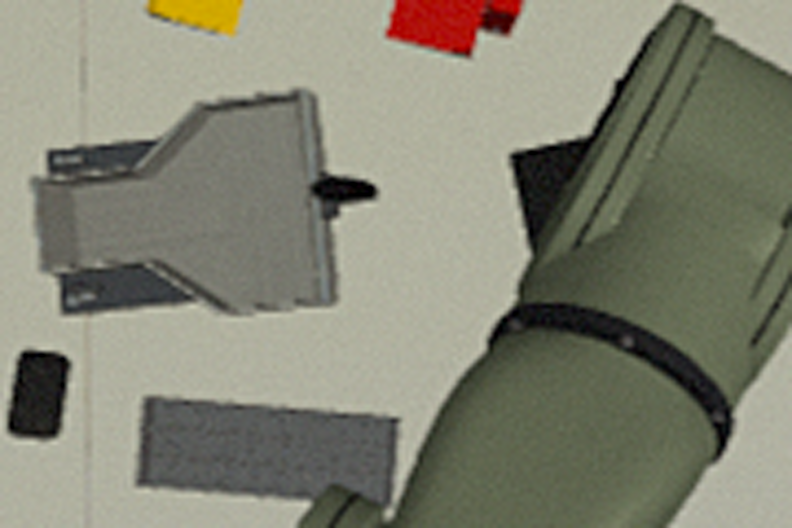

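```bash
python3 - <<'E'
from h import *
f=arm.grab_frame("wrist");save(f,"w25",(260,120,400,260),5)
E
```

```text
(no output)
```

View pics/w25.png

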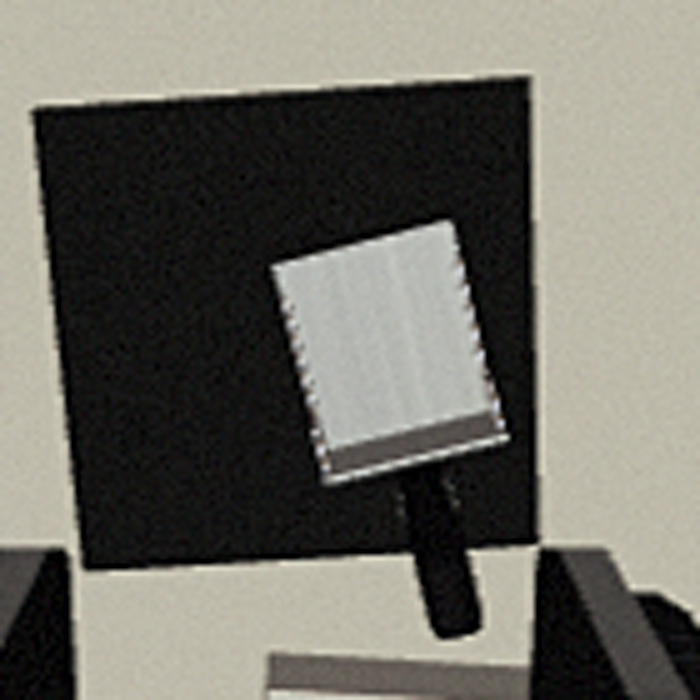

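```bash
python3 - <<'E'
from h import *
f=arm.grab_frame("wrist"); c=lambda L:[(260+a/5,120+b/5) for a,b in L]
pts=[[-.032,-.028,.0046],[-.032,.028,.0046],[.032,-.028,.031],[.032,.028,.031],[.0304,-.0264,.0046],[.0304,.0264,.0046],[.056,0,.105]]
px=c([(272,266),(452,222),(327,485),(508,438),(332,446),(494,408),(462,637)])
p,r=fit(f,pts,px,[.55,-.29,-1.2]); print(p,r)
A,t=T2(p); g=A@[.044,0,0]+t; print("grip",g)
m,_=fit(f,[[.075,.075,.003],[.075,-.075,.003],[-.075,-.075,.003],[-.075,.075,.003]],c([(531,76),(538,543),(86,570),(34,107)]),[.55,-.28,0]);print("mat",m,"offset",p[:2]-m[:2],np.linalg.norm(p[:2]-m[:2]))
go([g[0],g[1],.17],ori(p[2]+np.pi));go([g[0],g[1],.0615],ori(p[2]+np.pi))
E
```

```text
[ 0.5700808  -0.28501562 -1.17957498] [[0.4, -0.3], [-0.2, -0.8], [0.1, -0.4], [0.2, -0.1], [-0.5, 0.7], [-0.6, 0.2], [0.4, 0.6]]
grip [ 0.58685878 -0.32569116  0.        ]
mat [ 0.54213487 -0.28755527  0.195158  ] offset [0.02794593 0.00253965] 0.02806109155308267
dp [-7.74, 3.91, 11.29] dr [0.001, 0.001, -0.259] | n 14.2 14.8
dp [-7.73, 3.89, 22.14] dr [0.001, 0.001, -0.259] | n 23.8 14.8
```

```bash
python3 -m creep '[{"dr":[0,0,-0.08],"delta_pos":[-3,1.5,2],"grip":6},{"dr":[0,0,-0.18],"delta_pos":[-6,3,5],"grip":6},{"dr":[0,0,-0.26],"delta_pos":[-7.73,3.9,8],"grip":6},{"dr":[0,0,-0.26],"delta_pos":[-7.73,3.9,11],"grip":6},{"dr":[0,0,-0.26],"delta_pos":[-7.73,3.9,14.5],"grip":6},{"dr":[0,0,-0.26],"delta_pos":[-7.73,3.9,18],"grip":6},{"dr":[0,0,-0.26],"delta_pos":[-7.73,3.9,21],"grip":6},{"dr":[0,0,-0.26],"delta_pos":[-7.73,3.9,22],"grip":6}]'
python3 -m creep '[{"dr":[0,0,0],"delta_pos":[0,0,0],"grip":3},{"dr":[0,0,0],"delta_pos":[0,0,0],"grip":1},{"dr":[0,0,0],"delta_pos":[0,0,0],"grip":0.5},{"dr":[0,0,0],"delta_pos":[0,0,0],"grip":0.5},{"dr":[0,0,0],"delta_pos":[0,0,0],"grip":0.5},{"dr":[0,0,0],"delta_pos":[0,0,0],"grip":0.5},{"dr":[0,0,0],"delta_pos":[0,0,-0.5],"grip":0.5},{"dr":[0,0,0],"delta_pos":[0,0,-1],"grip":0.5}]'
python3 - <<'E'
from h import *
f=arm.grab_frame("wrist");save(f,"w26")
y=-1.1796+np.pi
S=arm.sense(); R0=R.from_rotvec(S["ee_rot"]).as_matrix(); pan=R0@[.045,0,.059]+S["tool_pos"]; print(pan.round(4))
print("shift tool",(R0.T@(np.array([.542,-.288,pan[2]])-pan)*100).round(2))
E
```

```text
t: 44.75
tool_pos: [0.5861, -0.3253, 0.0606]
ee_rot: [-1.746, -2.61, 0.0]
wrist_force: [-0.4, -0.1, 0.9]
finger_gap: 0.0597
t: 45.75
tool_pos: [0.587, -0.3247, 0.0725]
ee_rot: [1.745, 2.612, 0.001]
wrist_force: [-0.6, -0.6, -1.7]
finger_gap: 0.0132
[ 0.57   -0.2834  0.0141]
shift tool [ 0.65 -2.77 -0.  ]
```

View pics/w26.png

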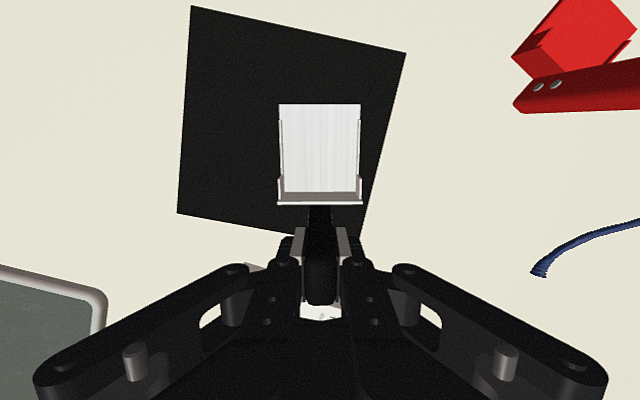

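```bash
python3 -m creep '[{"dr":[0,0,0],"delta_pos":[0.2,-0.7,0],"grip":0.5},{"dr":[0,0,0],"delta_pos":[0.4,-1.5,0],"grip":0.5},{"dr":[0,0,0],"delta_pos":[0.6,-2.3,0],"grip":0.5},{"dr":[0,0,0],"delta_pos":[0.65,-2.8,0.2],"grip":0.5},{"dr":[0,0,0],"delta_pos":[0.65,-2.8,0.5],"grip":0.5},{"dr":[0,0,0],"delta_pos":[0.65,-2.8,0.8],"grip":0.5},{"dr":[0,0,0],"delta_pos":[0.65,-2.8,1],"grip":0.5},{"dr":[0,0,0],"delta_pos":[0.65,-2.8,1],"grip":0.5}]'
```

```text
t: 46.8
tool_pos: [0.5589, -0.3297, 0.063]
ee_rot: [1.744, 2.611, 0.001]
wrist_force: [-4.7, 1.5, 17.8]
finger_gap: 0.013
```

```bash
python3 -m creep '[{"dr":[0,0,0],"delta_pos":[0,0,-0.08],"grip":0.5},{"dr":[0,0,0],"delta_pos":[0,0,-0.08],"grip":0.5},{"dr":[0,0,0],"delta_pos":[0,0,-0.08],"grip":1.6},{"dr":[0,0,0],"delta_pos":[0,0,-0.08],"grip":2.5},{"dr":[0,0,0],"delta_pos":[0,0,-0.08],"grip":4},{"dr":[0,0,0],"delta_pos":[0,0,-0.08],"grip":5},{"dr":[0,0,0],"delta_pos":[0,0,-0.08],"grip":5},{"dr":[0,0,0],"delta_pos":[0,0,-1],"grip":5}]'
python3 -m creep '[{"dr":[0,0,0],"delta_pos":[0,0,-3],"grip":5},{"dr":[0,0,0],"delta_pos":[0,0,-7],"grip":5},{"dr":[0,0,0],"delta_pos":[0,0,-11],"grip":5},{"dr":[0,0,0],"delta_pos":[0,0,-15],"grip":5},{"dr":[0,0,0.05],"delta_pos":[2,0,-18],"grip":5},{"dr":[0,0,0.1],"delta_pos":[4,0,-20],"grip":5},{"dr":[0,0,0.15],"delta_pos":[6,0,-20],"grip":5},{"dr":[0,0,0.2],"delta_pos":[8,0,-20],"grip":5}]'
python3 - <<'E'
from h import *
f=arm.grab_frame("wrist");save(f,"w27");f=arm.grab_frame("side");save(f,"s27",(260,130,420,290),3.7)
go([.5640,-.075,.23],ori(1.667,.2)); go([.5648,-.0783,.1208],ori(1.667,.2))
E
```

```text
t: 47.8
tool_pos: [0.5583, -0.3293, 0.0719]
ee_rot: [-1.745, -2.612, -0.001]
wrist_force: [0.7, -0.4, 0.6]
finger_gap: 0.0498
t: 48.8
tool_pos: [0.5275, -0.255, 0.2729]
ee_rot: [1.999, 2.422, 0.001]
wrist_force: [0.4, -0.3, 0.3]
finger_gap: 0.0501
dp [16.86, 6.99, 4.31] dr [0.011, -0.2, 0.097] | n 18.8 12.8
dp [16.52, 6.99, 15.23] dr [0.011, -0.2, 0.097] | n 23.5 12.8
```

View pics/w27.png

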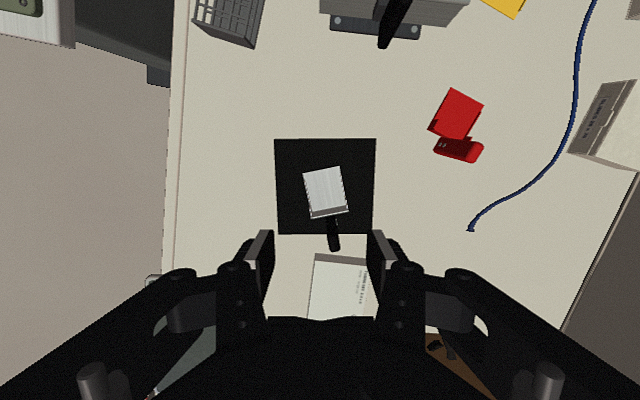

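View pics/s27.png

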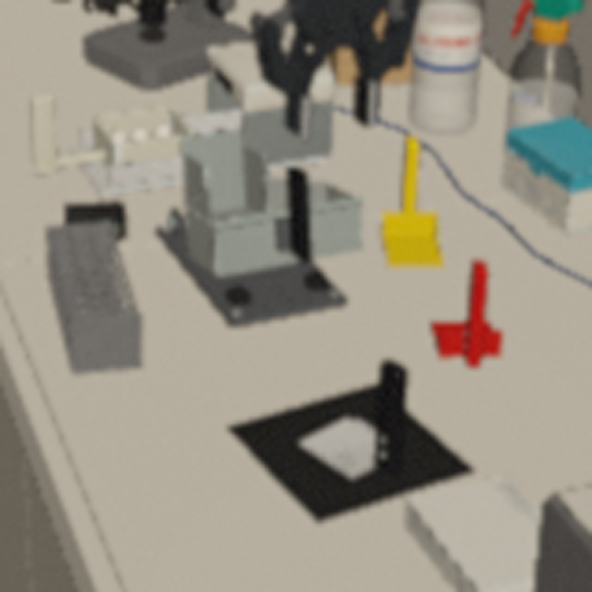

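```bash
python3 - <<'E'
from h import *
go([.563,-.0565,.2286],ori(1.667,.2))
E
```

```text
dp [18.7, 7.25, 4.45] dr [0.011, -0.2, 0.097] | n 20.5 12.8
```

```bash
python3 -m creep '[{"dr":[0,-0.03,0.02],"delta_pos":[3,1,0],"grip":5},{"dr":[0,-0.06,0.04],"delta_pos":[6,2.5,0],"grip":5},{"dr":[0,-0.1,0.06],"delta_pos":[10,4,1],"grip":5},{"dr":[0.005,-0.15,0.08],"delta_pos":[14,5.5,2],"grip":5},{"dr":[0.01,-0.2,0.097],"delta_pos":[17,6.8,3.5],"grip":5},{"dr":[0.011,-0.2,0.097],"delta_pos":[18.7,7.25,4.45],"grip":5},{"dr":[0.011,-0.2,0.097],"delta_pos":[18.7,7.25,4.45],"grip":5},{"dr":[0.011,-0.2,0.097],"delta_pos":[18.7,7.25,4.45],"grip":5}]'
python3 - <<'E'
from h import *
f=arm.grab_frame("wrist");save(f,"w28")
go([.5648,-.0783,.1208],ori(1.667,.2))
E
```

```text
t: 49.9
tool_pos: [0.5632, -0.06, 0.2282]
ee_rot: [2.011, 2.208, -0.202]
wrist_force: [-0.2, -0.3, 0.1]
finger_gap: 0.05
dp [0.34, -0.02, 10.89] dr [-0.0, 0.001, -0.003] | n 10.9 0.2
```

View pics/w28.png

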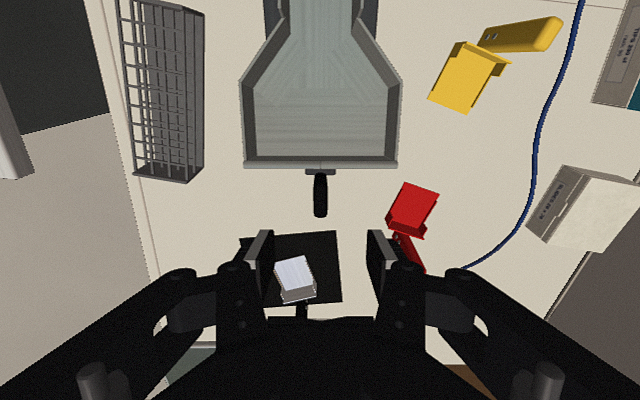

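Bin empty; plate at (320,195) lined up. Descend, grip, then lower along the arc.

```bash
python3 -m creep '[{"dr":[0,0,0],"delta_pos":[0.3,0,2],"grip":5},{"dr":[0,0,0],"delta_pos":[0.3,0,5],"grip":5},{"dr":[0,0,0],"delta_pos":[0.3,0,8],"grip":5},{"dr":[0,0,0],"delta_pos":[0.34,0,10],"grip":5},{"dr":[0,0,0],"delta_pos":[0.34,0,10.9],"grip":5},{"dr":[0,0,0],"delta_pos":[0.34,0,10.9],"grip":2},{"dr":[0,0,0],"delta_pos":[0.34,0,10.9],"grip":0.5},{"dr":[0,0,0],"delta_pos":[0.34,0,10.9],"grip":0.5}]' 60
python3 -m creep '[{"dr":[0,0,0],"delta_pos":[0,0,0],"grip":0.5},{"dr":[0,0,0],"delta_pos":[0,0,0],"grip":0.5},{"dr":[0,0,0],"delta_pos":[0,0,0],"grip":0.5},{"dr":[0,0,0],"delta_pos":[0,0,0],"grip":0.5},{"dr":[0,0.02,0],"delta_pos":[-0.11,0,0.41],"grip":0.5},{"dr":[0,0.055,0],"delta_pos":[-0.29,0,1.14],"grip":0.5},{"dr":[0,0.08,0],"delta_pos":[-0.4,0,1.67],"grip":0.5},{"dr":[0,0.11,0],"delta_pos":[-0.52,0,2.3],"grip":0.5}]'
```

```text
t: 50.95
tool_pos: [0.5648, -0.0767, 0.1208]
ee_rot: [2.009, 2.21, -0.202]
wrist_force: [-3.8, -0.2, 6.6]
finger_gap: 0.0111
t: 51.95
tool_pos: [0.5657, -0.0865, 0.0991]
ee_rot: [2.068, 2.274, -0.093]
wrist_force: [-6.0, -1.6, 7.5]
finger_gap: 0.0114
```

```bash
python3 -m creep '[{"dr":[0,0.02,0],"delta_pos":[-0.11,0,0.41],"grip":0.5},{"dr":[0,0.04,0],"delta_pos":[-0.21,0,0.83],"grip":0.5},{"dr":[0,0.06,0],"delta_pos":[-0.31,0,1.25],"grip":0.5},{"dr":[0,0.075,0],"delta_pos":[-0.38,0,1.56],"grip":0.5},{"dr":[0,0.085,0],"delta_pos":[-0.43,0,1.77],"grip":0.5},{"dr":[0,0.09,0],"delta_pos":[-0.45,0,1.88],"grip":0.5},{"dr":[0,0.09,0],"delta_pos":[-0.45,0,1.88],"grip":0.5},{"dr":[0,0.09,0],"delta_pos":[-0.45,0,1.88],"grip":0.5}]'
```

```text
t: 52.95
tool_pos: [0.5663, -0.0923, 0.0819]
ee_rot: [2.113, 2.324, -0.0]
wrist_force: [-11.7, 2.5, 28.8]
finger_gap: 0.011
```

```bash
python3 -m creep '[{"dr":[0,0,0],"delta_pos":[0,0,0],"grip":2},{"dr":[0,0,0],"delta_pos":[0,0,0],"grip":4},{"dr":[0,0,0],"delta_pos":[0,0,0],"grip":5},{"dr":[0,0,0],"delta_pos":[0,0,0],"grip":5},{"dr":[0,0,0],"delta_pos":[0,0,-2],"grip":5},{"dr":[0,0,0],"delta_pos":[0,0,-6],"grip":5},{"dr":[0,0,0],"delta_pos":[0,0,-10],"grip":5},{"dr":[0,0,0],"delta_pos":[0,0,-15],"grip":5}]'
python3 - <<'E'
from h import *
f=arm.grab_frame("wrist");save(f,"w29");f=arm.grab_frame("side");save(f,"s29",(260,130,420,290),3.7)
go([.43,.25,.25],ori(1.65-np.pi/2));go([.43,.25,.25],ori(1.65))
print(arm.sense()['q'].round(2))
E
```

```text
t: 53.95
tool_pos: [0.5661, -0.0921, 0.2312]
ee_rot: [-2.112, -2.324, 0.002]
wrist_force: [0.8, 0.2, 1.1]
finger_gap: 0.0503
dp [35.41, -10.46, -1.66] dr [0.006, -0.003, 1.587] | n 37.0 90.9
dp [35.41, -10.46, -1.66] dr [0.006, 0.002, 0.016] | n 37.0 1.0
[ 0.02  0.71  0.17  1.49 -0.14  0.95  0.33]
```

View pics/w29.png

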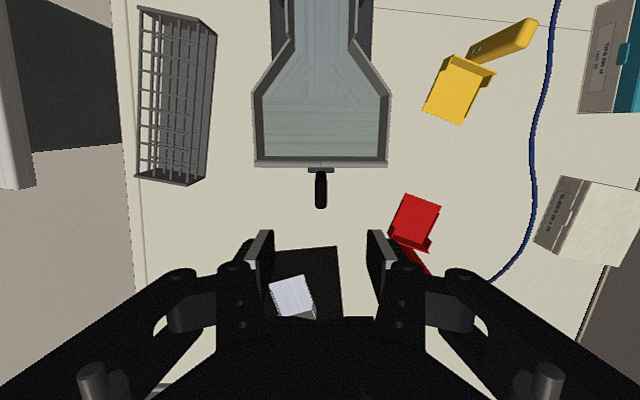

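View pics/s29.png

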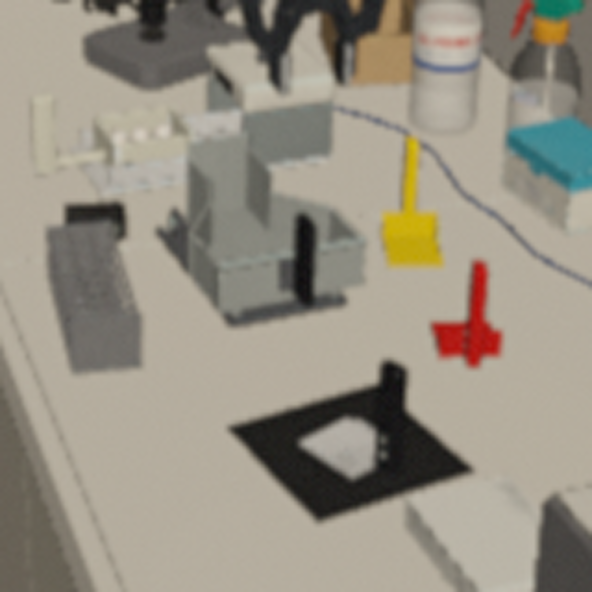

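```bash
python3 - <<'E'
from h import *
go([.44,.2,.25],ori(.7));
E
python3 -m creep '[{"dr":[0,0,0.1],"delta_pos":[3,-1,-1],"grip":5},{"dr":[0,0,0.22],"delta_pos":[7,-3,-1.7],"grip":5},{"dr":[0,0,0.35],"delta_pos":[11,-5,-1.7],"grip":5},{"dr":[0,0,0.48],"delta_pos":[15,-7,-1.7],"grip":5},{"dr":[0,0,0.61],"delta_pos":[19,-8.5,-1.7],"grip":5},{"dr":[0,0,0.74],"delta_pos":[23,-9.5,-1.7],"grip":5},{"dr":[0,0,0.87],"delta_pos":[27,-10,-1.7],"grip":5},{"dr":[0,0,0.95],"delta_pos":[30,-10.5,-1.7],"grip":5}]'
python3 - <<'E'
from h import *
go([.40,.275,.22],ori(.07)); print(arm.sense()['q'].round(2))
E
```

```text
dp [30.34, -9.94, -1.64] dr [0.006, -0.001, 0.966] | n 32.0 55.4
t: 55.05
tool_pos: [0.4327, 0.1982, 0.247]
ee_rot: [-2.944, -1.098, 0.001]
wrist_force: [0.5, -0.1, -0.7]
finger_gap: 0.0498
dp [2.56, -7.95, 2.7] dr [-0.0, 0.001, 0.644] | n 8.8 36.9
[-0.8   0.6   0.53  1.82 -0.39  0.84 -0.93]
```

```bash
python3 -m creep '[{"dr":[0,0,0.1],"delta_pos":[0.4,-1,0],"grip":5},{"dr":[0,0,0.2],"delta_pos":[0.8,-2.2,0.4],"grip":5},{"dr":[0,0,0.3],"delta_pos":[1.2,-3.5,0.8],"grip":5},{"dr":[0,0,0.4],"delta_pos":[1.6,-5,1.2],"grip":5},{"dr":[0,0,0.5],"delta_pos":[2,-6.2,1.8],"grip":5},{"dr":[0,0,0.6],"delta_pos":[2.4,-7.3,2.3],"grip":5},{"dr":[0,0,0.644],"delta_pos":[2.56,-7.95,2.7],"grip":5},{"dr":[0,0,0.644],"delta_pos":[2.56,-7.95,2.7],"grip":5}]'
python3 - <<'E'
from h import *
print(arm.sense()['q'].round(2))
f=arm.grab_frame("wrist");save(f,"w30")
save(f,"w30c",(220,40,420,320),2.8*.75)
E
```

```text
t: 56.05
tool_pos: [0.4002, 0.2735, 0.2198]
ee_rot: [3.139, 0.115, -0.002]
wrist_force: [-0.1, 0.5, -1.0]
finger_gap: 0.05
[-1.05  0.7   0.72  1.83 -0.6   0.84 -1.53]
```

View pics/w30.png

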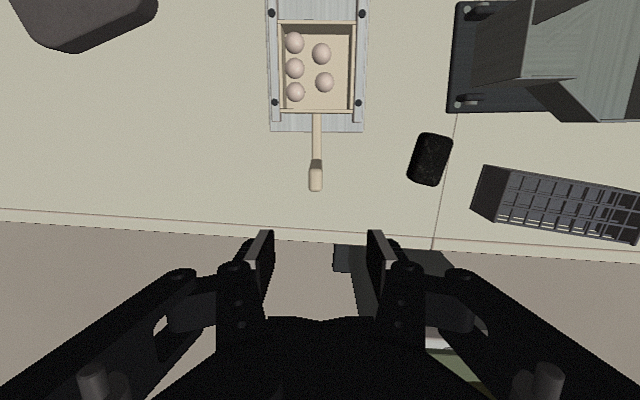

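```bash
python3 - <<'E'
from h import *
f=arm.grab_frame("wrist")
print("post top", atz(f,(315.5,180),.096).round(4))
pl=[atz(f,u,.0).round(4) for u in [(270,131),(364,131),(266.5,5),(368,5)]]; print(pl)
L=pl[2]-pl[0];Rr=pl[3]-pl[1];print(np.arctan2(L[1],L[0]),np.arctan2(Rr[1],Rr[0]))
rim=[atz(f,u,.046).round(4) for u in [(277,111),(355,111),(277,22),(355,22)]];print(rim,np.mean(rim,0))
go([.4095,.2765,.061],ori(.075))
E
```

```text
post top [0.4098 0.2784 0.096 ]
[array([0.4489, 0.3409, 0.    ]), array([0.4578, 0.2212, 0.    ]), array([0.5893, 0.3487, 0.    ]), array([0.5979, 0.2328, 0.    ])]
0.055498505245717034 0.08260956842246758
[array([0.4731, 0.3259, 0.046 ]), array([0.4794, 0.2407, 0.046 ]), array([0.5595, 0.3288, 0.046 ]), array([0.5654, 0.2499, 0.046 ])] [0.51935  0.286325 0.046   ]
dp [0.92, -0.29, 15.93] dr [0.0, 0.0, -0.002] | n 16.0 0.1
```

```bash
python3 -m creep '[{"dr":[0,0,0],"delta_pos":[0.5,-0.2,2],"grip":5},{"dr":[0,0,0],"delta_pos":[0.95,-0.4,4.5],"grip":5},{"dr":[0,0,0],"delta_pos":[0.95,-0.4,7],"grip":5},{"dr":[0,0,0],"delta_pos":[0.95,-0.4,9.5],"grip":5},{"dr":[0,0,0],"delta_pos":[0.95,-0.4,12],"grip":5},{"dr":[0,0,0],"delta_pos":[0.95,-0.4,14],"grip":5},{"dr":[0,0,0],"delta_pos":[0.95,-0.4,15.6],"grip":5},{"dr":[0,0,0],"delta_pos":[0.95,-0.4,15.9],"grip":5}]'
python3 - <<'E'
from h import *
f=arm.grab_frame("wrist");save(f,"w31")
E
```

```text
t: 57.15
tool_pos: [0.4097, 0.2774, 0.0608]
ee_rot: [3.139, 0.113, -0.002]
wrist_force: [0.6, 0.2, -0.5]
finger_gap: 0.0498
```

View pics/w31.png

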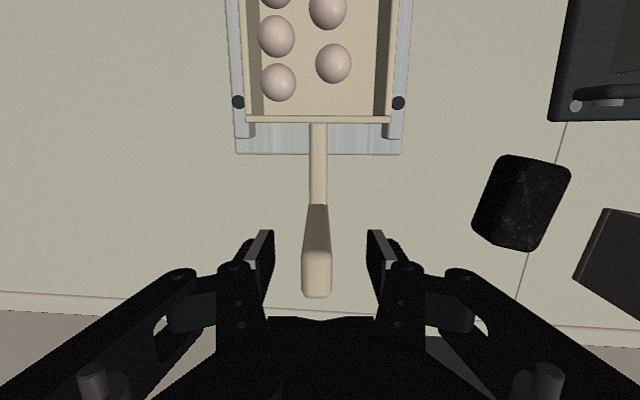

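```bash
python3 -m creep '[{"dr":[0,0,0],"delta_pos":[0,-0.1,0],"grip":3},{"dr":[0,0,0],"delta_pos":[0,-0.1,0],"grip":1.5},{"dr":[0,0,0],"delta_pos":[0,-0.1,0],"grip":0.8},{"dr":[0,0,0],"delta_pos":[0,-0.1,0],"grip":0.8},{"dr":[0,0,0],"delta_pos":[0,-0.1,0],"grip":0.8},{"dr":[0,0,0],"delta_pos":[0,-0.1,0],"grip":0.8},{"dr":[0,0,0],"delta_pos":[0.2,-0.1,0],"grip":0.8},{"dr":[0,0,0],"delta_pos":[0.5,-0.1,0],"grip":0.8}]' 35
python3 -m creep '[{"dr":[0,0,0],"delta_pos":[0.4,0,0],"grip":0.8},{"dr":[0,0,0],"delta_pos":[1,0,0],"grip":0.8},{"dr":[0,0,0],"delta_pos":[1.7,0,0],"grip":0.8},{"dr":[0,0,0],"delta_pos":[2.4,0,0],"grip":0.8},{"dr":[0,0,0],"delta_pos":[3.1,0,0],"grip":0.8},{"dr":[0,0,0],"delta_pos":[3.8,0,0],"grip":0.8},{"dr":[0,0,0],"delta_pos":[4.4,0,0],"grip":0.8},{"dr":[0,0,0],"delta_pos":[4.8,0,0],"grip":0.8}]'
python3 - <<'E'
from h import *
f=arm.grab_frame("wrist");save(f,"w32")
E
```

```text
t: 58.2
tool_pos: [0.412, 0.2793, 0.0617]
ee_rot: [-3.139, -0.114, 0.009]
wrist_force: [-19.6, -1.8, 24.4]
finger_gap: 0.0137
t: 59.2
tool_pos: [0.4605, 0.283, 0.0617]
ee_rot: [-3.139, -0.114, 0.007]
wrist_force: [-19.5, -1.4, 24.6]
finger_gap: 0.0138
```

View pics/w32.png

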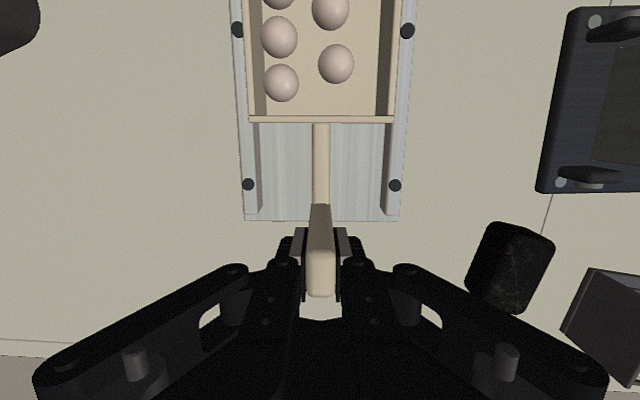

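```bash
python3 -m creep '[{"dr":[0,0,0],"delta_pos":[0,0,-0.05],"grip":0.8},{"dr":[0,0,0],"delta_pos":[0,0,-0.1],"grip":0.8},{"dr":[0,0,0],"delta_pos":[0.5,0,-0.1],"grip":0.8},{"dr":[0,0,0],"delta_pos":[1.2,0,-0.1],"grip":0.8},{"dr":[0,0,0],"delta_pos":[2,0,-0.1],"grip":0.8},{"dr":[0,0,0],"delta_pos":[2.8,0,-0.1],"grip":0.8},{"dr":[0,0,0],"delta_pos":[3.5,0,-0.1],"grip":0.8},{"dr":[0,0,0],"delta_pos":[4,0,-0.1],"grip":0.8}]'
```

```text
t: 60.25
tool_pos: [0.5027, 0.2855, 0.0621]
ee_rot: [3.139, 0.113, -0.001]
wrist_force: [-0.3, -0.8, -0.7]
finger_gap: 0.0137
```

```bash
python3 -m creep '[{"dr":[0,0,0],"delta_pos":[0.4,0,0],"grip":0.8},{"dr":[0,0,0],"delta_pos":[1,0,0],"grip":0.8},{"dr":[0,0,0],"delta_pos":[1.6,0,0],"grip":0.8},{"dr":[0,0,0],"delta_pos":[2.2,0,0],"grip":0.8},{"dr":[0,0,0],"delta_pos":[2.7,0,0],"grip":0.8},{"dr":[0,0,0],"delta_pos":[3.1,0,0],"grip":0.8},{"dr":[0,0,0],"delta_pos":[3.4,0,0],"grip":0.8},{"dr":[0,0,0],"delta_pos":[3.5,0,0],"grip":0.8}]'
python3 -m creep '[{"dr":[0,0,0],"delta_pos":[0.1,0,0],"grip":0.8},{"dr":[0,0,0],"delta_pos":[0.2,0,0],"grip":0.8},{"dr":[0,0,0],"delta_pos":[0.3,0,0],"grip":0.8},{"dr":[0,0,0],"delta_pos":[0.4,0,0],"grip":0.8},{"dr":[0,0,0],"delta_pos":[0.5,0,0],"grip":0.8},{"dr":[0,0,0],"delta_pos":[0.6,0,0],"grip":0.8},{"dr":[0,0,0],"delta_pos":[0.6,0,0],"grip":0.8},{"dr":[0,0,0],"delta_pos":[0.6,0,0],"grip":0.8}]'
```

```text
t: 61.25
tool_pos: [0.5373, 0.2881, 0.0621]
ee_rot: [3.139, 0.113, -0.001]
wrist_force: [-1.6, -0.2, -1.0]
finger_gap: 0.0131
t: 62.25
tool_pos: [0.5433, 0.2885, 0.0621]
ee_rot: [3.139, 0.113, -0.0]
wrist_force: [1.0, -0.1, -3.4]
finger_gap: 0.0137
```

```bash
python3 -m creep '[{"dr":[0,0,0],"delta_pos":[0.1,0,0],"grip":0.8},{"dr":[0,0,0],"delta_pos":[0.2,0,0],"grip":0.8},{"dr":[0,0,0],"delta_pos":[0.3,0,0],"grip":0.8},{"dr":[0,0,0],"delta_pos":[0.4,0,0],"grip":0.8},{"dr":[0,0,0],"delta_pos":[0.5,0,0],"grip":0.8},{"dr":[0,0,0],"delta_pos":[0.5,0,0],"grip":0.8},{"dr":[0,0,0],"delta_pos":[0.5,0,0],"grip":0.8},{"dr":[0,0,0],"delta_pos":[0.5,0,0],"grip":0.8}]'
python3 -m creep '[{"dr":[0,0,0],"delta_pos":[0.1,0,0],"grip":0.8},{"dr":[0,0,0],"delta_pos":[0.2,0,0],"grip":0.8},{"dr":[0,0,0],"delta_pos":[0.3,0,0],"grip":0.8},{"dr":[0,0,0],"delta_pos":[0.3,0,0],"grip":0.8},{"dr":[0,0,0],"delta_pos":[0.3,0,0],"grip":0.8},{"dr":[0,0,0],"delta_pos":[0.3,0,0],"grip":0.8},{"dr":[0,0,0],"delta_pos":[0.3,0,0],"grip":0.8},{"dr":[0,0,0],"delta_pos":[0.3,0,0],"grip":0.8}]'
```

```text
t: 63.25
tool_pos: [0.5483, 0.2889, 0.0621]
ee_rot: [3.139, 0.113, -0.0]
wrist_force: [1.0, -0.7, -2.9]
finger_gap: 0.0136
t: 64.25
tool_pos: [0.5511, 0.2892, 0.0621]
ee_rot: [3.139, 0.113, -0.001]
wrist_force: [-2.7, 1.5, -1.1]
finger_gap: 0.0132
```

```bash
python3 -m creep '[{"dr":[0,0,0],"delta_pos":[0.1,0,0],"grip":0.8},{"dr":[0,0,0],"delta_pos":[0.2,0,0],"grip":0.8},{"dr":[0,0,0],"delta_pos":[0.3,0,0],"grip":0.8},{"dr":[0,0,0],"delta_pos":[0.3,0,0],"grip":0.8},{"dr":[0,0,0],"delta_pos":[0.3,0,0],"grip":0.8},{"dr":[0,0,0],"delta_pos":[0.3,0,0],"grip":0.8},{"dr":[0,0,0],"delta_pos":[0.3,0,0],"grip":0.8},{"dr":[0,0,0],"delta_pos":[0.3,0,0],"grip":0.8}]'
python3 - <<'E'
from h import *
f=arm.grab_frame("wrist");save(f,"w33")
E
```

```text
t: 65.25
tool_pos: [0.5511, 0.2897, 0.0618]
ee_rot: [-3.139, -0.114, 0.012]
wrist_force: [-25.9, -0.8, 12.0]
finger_gap: 0.0136
```

View pics/w33.png

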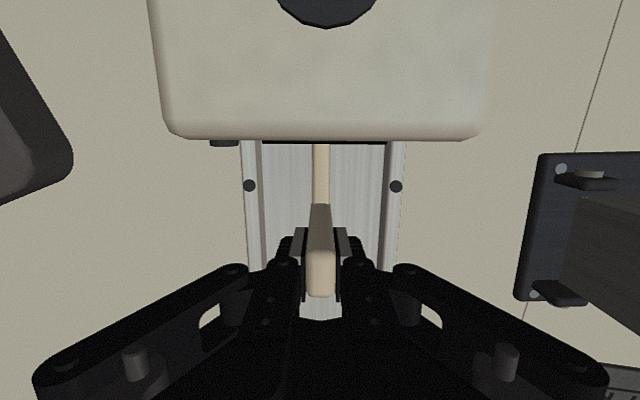

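```bash
python3 -m creep '[{"dr":[0,0,0],"delta_pos":[-0.15,0,0],"grip":0.8},{"dr":[0,0,0],"delta_pos":[-0.15,0,0],"grip":2},{"dr":[0,0,0],"delta_pos":[-0.15,0,0],"grip":4},{"dr":[0,0,0],"delta_pos":[-0.15,0,0],"grip":5.5},{"dr":[0,0,0],"delta_pos":[-0.15,0,0],"grip":5.5},{"dr":[0,0,0],"delta_pos":[-0.2,0,-2],"grip":5.5},{"dr":[0,0,0],"delta_pos":[-0.2,0,-6],"grip":5.5},{"dr":[0,0,0],"delta_pos":[-0.5,0,-11],"grip":5.5}]'
python3 -m creep '[{"dr":[0,0,0],"delta_pos":[0,0,-3],"grip":5.5},{"dr":[0,0,0],"delta_pos":[-2,0,-6],"grip":5.5},{"dr":[0,0,0],"delta_pos":[-5,1,-9],"grip":5.5},{"dr":[0,0,0],"delta_pos":[-8,2,-11],"grip":5.5},{"dr":[0,0,0],"delta_pos":[-11,2,-12],"grip":5.5},{"dr":[0,0,0],"delta_pos":[-13,2,-12],"grip":5.5},{"dr":[0,0,0],"delta_pos":[-14,2,-12],"grip":5.5},{"dr":[0,0,0],"delta_pos":[-14,2,-12],"grip":5.5}]'
python3 - <<'E'
from h import *
f=arm.grab_frame("wrist");save(f,"w34");g=arm.grab_frame("side");save(g,"s34",(250,130,420,290),3.7)
t=arm.grab_frame("top");save(t,"t34",(160,120,420,270),3)
E
```

```text
t: 66.3
tool_pos: [0.549, 0.2887, 0.1743]
ee_rot: [3.139, 0.113, -0.001]
wrist_force: [0.2, 0.7, 0.6]
finger_gap: 0.0551
t: 67.3
tool_pos: [0.4111, 0.2591, 0.2927]
ee_rot: [-3.139, -0.114, 0.0]
wrist_force: [0.8, 0.4, -0.3]
finger_gap: 0.0551
```

View pics/w34.png

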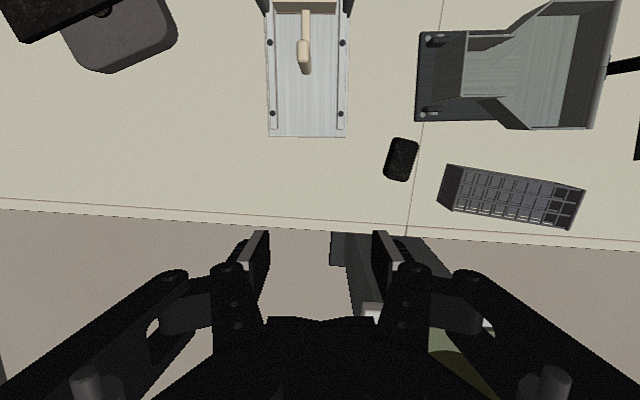

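View pics/s34.png

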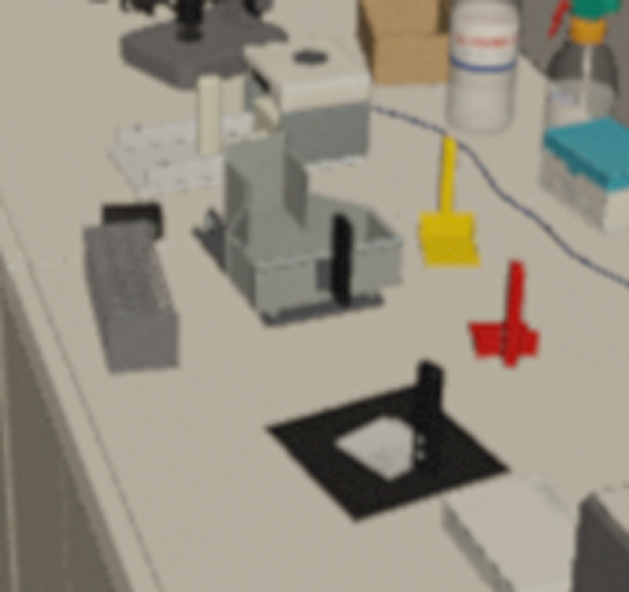

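View pics/t34.png

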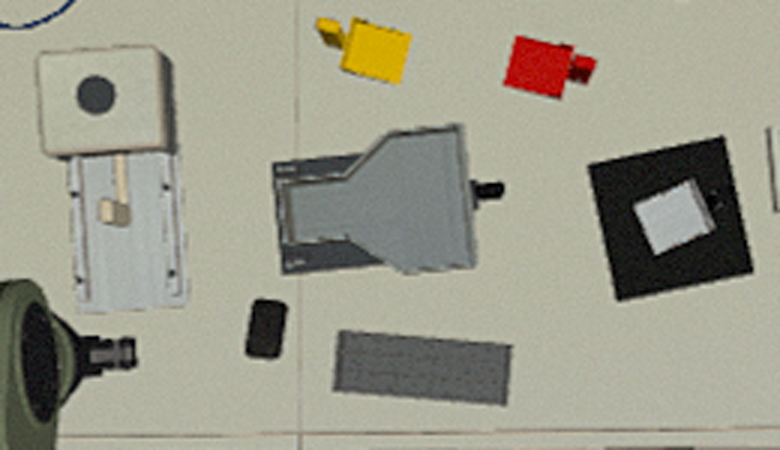

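```bash
python3 - <<'E'
from h import *
f=arm.grab_frame("wrist");save(f,"w35c",(240,0,380,150),5)
print("post",atz(f,(304,54),.096)); print([atz(f,u,.02).round(4) for u in [(272.5,128),(341,128)]],[atz(f,u,.0).round(4) for u in [(268,137),(346,137)]])
E
```

```text
post [0.54794018 0.28677813 0.096     ]
[array([0.4624, 0.3321, 0.02  ]), array([0.4696, 0.2327, 0.02  ])] [array([0.4477, 0.3419, 0.    ]), array([0.4564, 0.2223, 0.    ])]
```

View pics/w35c.png

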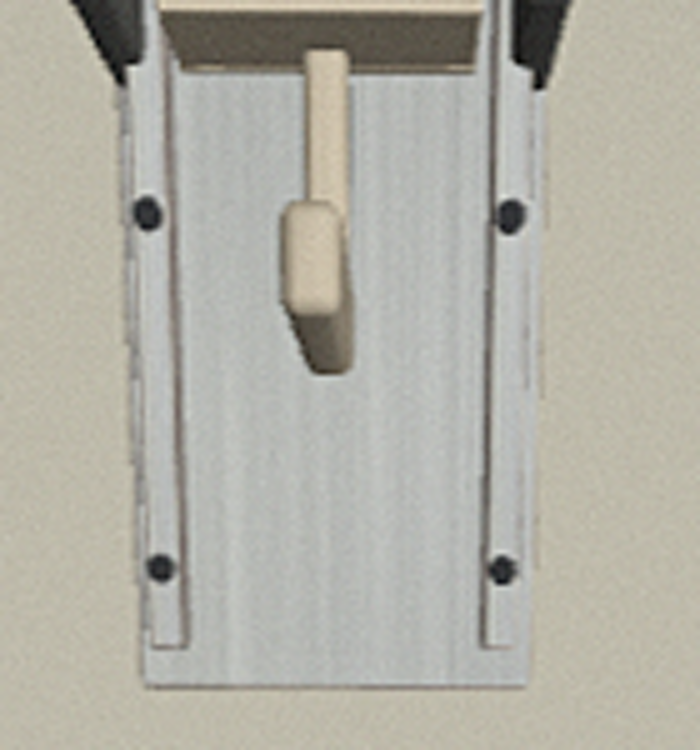

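```bash
python3 - <<'E'
from h import *
print(arm.sense()['t'],arm.sense()['wrist_force']); print(arm.sign_off())
E
```

```text
67.5 [-0.04866854  0.10245696 -0.09584645]
the job is handed in; nothing more can be done
None
```

I carried out every step and handed the job in at 67.5 s of the 210 s; no verdict was reported.

**What I did**
- I tipped the bin to about 0.42 rad so all five balls ran into the pocket, then eased it back to about 0.2 rad for scooping.
- I scooped all five in one pass and poured them into the dish while it stood clear of the mill head.
- I set the scoop on its mat, and it was then knocked about 28 mm aside. That was still within the limit, but I picked it up and put it back in the middle.
- I lowered the bin and slid the dish along its channel until it stopped.

**Last checks**
- **Bin:** it looked empty, and level again by picture and by the return to the height where I first gripped it.
- **Scoop:** it stands upright near the middle of its mat. I checked this by picture only, without measuring the pan's position again.
- **Dish:** it stopped hard, with about 26 N and no further movement, after about 141 mm of travel. That matches the distance to the stop.
- **Dish position from the camera:** this reading put it about 3 mm short of the stop. It is good to only a few mm, and the limit is 6 mm.
- **Balls:** all five were seen in the dish up to the slide. Under the mill head they are out of sight, so I could not confirm them at the very end.
- **Bystanders and look-alikes:** they looked unmoved in the last pictures. The white box was only partly in view.
- **Arm:** it was clear of everything at hand-in, with about 0.1 N at the wrist.

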